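Sort salvaged parts and pots into their bench trays

ROBOT

A 6-joint arm with a two-finger parallel gripper is mounted at the origin on a cart in front of the work surface, level with it; the furniture and walls round the work are solid. World frame = base frame: x ahead of the robot, y to its left, z up, the work surface at z = 0. Lengths are in mm, angles in rad, forces in N, time in s.
With the tool pointing down it reaches from about 275 to 1000 mm from the base axis. Payload 8.4 kg.
Tool frame: the origin (TCP) lies midway between the tips of the shut fingers; the grasp point (between the pads) lies 19 mm behind it; z points along the fingers, x is the direction in which the jaws open and shut, and the axes are right-handed (so a half turn about z gives the same grasp; the last joint's range is limited). The gripper opens to 85 mm and grips with 20 to 120 N. Pads are 22 mm wide; open, the fingers measure 114 mm over their backs; the gripper's body (76 mm by 85 mm) begins 54 mm behind the grasp point. The pads swing forward as they close: fully open they stand 13 mm farther back than shut.
Start: joints at [1.323, 0.353, 1.633, -0, 1.155, -0.002], TCP at [152.081, 606.217, 231.281] pointing down, gripper open.
Joint ranges: [-2.63, 2.63], [-0.92, 2.1], [0.06, 2.66], [-1.3, 4.44], [0, 2.69], [-3.02, 3.02]. Speed limits (rad/s): [2.22, 2.22, 2.79, 3.14, 3.14, 3.14].

INTERFACE

Orientations are given as [roll, pitch, yaw] about the fixed x, y, z axes, in that order (R = Rz(yaw) Ry(pitch) Rx(roll)).
In Python, from rig import sense, grab_frame, camera_model, job gives the robot as it stands.
- The arm moves only by the tool arm_command, never from a script. Its argument "plan" is a list of rows, each an object with "translation": the shift along the tool's x, y, z in cm, a list of three; "twist": the turn about the tool's z in rad; "gripper": the opening, from 0 (shut) to 1 (fully open). A call has exactly 5 rows; each row is the pose to reach, as a shift and turn from the pose measured when the call began, along the tool's axes at that moment; what a row does not reach only later rows make up. A row lasts 1/12 s, in which the tool goes at most 41.7 mm and 7.16 degrees, less where a joint would pass 70% of its speed; a pose out of reach is approached as far as the arm can. A call with a gripper value outside its range is refused whole. The fingers move at their own pace and stop on an object; "squeeze" is the grip in N (left out, the last holds). Time passes only in rows, so rows that repeat a pose let the fingers close, or fill a call up. It gives the time, the measured TCP pose, the force and the opening at its end, in the units of the state.
- sense(): the state, without advancing time (a new reading comes with each control period).
- grab_frame(name): name is "scene" or "top" or "wrist"; returns the picture (384x512x3 uint8, blue, green, red); there is no depth.
- camera_model(name): a dict with "fx", "fy", "cx", "cy" (pixels), "pose" (4x4, takes a point from camera to world coordinates). Camera axes: x right, y down, z forward; pixel columns grow to the right and rows downward; lengths in mm; the calibration is good to about 2 mm. A picture is of the moment at which its call begins: read the wrist's pose just before it. camera_model takes no time and is no camera call; for the wrist camera it gives the pose at the moment of the call.
- job.sign_off(): hands the job in, once; it reports no verdict.
The state is a dict: "clock": time; "qpos": joint angles; "qvel": joint speeds; "joint_efforts": joint torques, N m; "eef_pos": TCP position; "tcp_rot": TCP orientation; "contact_force": force on the tool from outside, world axes, zero at the start; "wrist_torque": the same for the moment, N m; "opening": opening from 0.0 (shut) to 1.0 (fully open).
Only numpy, scipy, OpenCV 4.12 (cv2) and the standard library are available. Lean on these libraries where they do the work, as an engineer would, in place of code of your own. Each camera call takes 0.05 s, during which the arm holds its last target.

TASK

Sort the loose things in front of the trays by kind: stand the two capacitors upright in the divided tray, the large one in its large bay and the small one in its small bay, and set the heat sink flat, fins upright, in the square tray. Set the flux jar down flat in the round dish and stack the smaller grease pot upright and centred on top of its lid.

Things in the scene. Friction and masses are not known exactly. Their poses are not given: they have to be found in the camera images.
- large_capacitor: Large blue cylindrical electrolytic capacitor standing upright, diameter 35, height 50 mm. The one in the working area before the robot, near the trays; similar ones at the far left end of the bench (y over 0.7 m) are fixed and not meant. Loose, 0.06 kg. Origin at the centre of its underside, z up along its axis.
- small_capacitor: Small black cylindrical electrolytic capacitor standing upright, diameter 22, height 35 mm. The one near the trays; similar ones at the far left end of the bench (y over 0.7 m) are fixed and not meant. Loose, 0.03 kg. Origin at the centre of its underside, z up along its axis.
- heat_sink: Bare aluminium finned heat sink, a block 38 (its x) x 50 (its y) x 29 mm high, lying on its base with the fins up; at any yaw. The one near the trays, not the fixed ones at the far left end of the bench. Solid enough to grip across either pair of sides. Loose, 0.07 kg. Origin at the centre of its underside, z up.
- flux_jar: Wide low round jar with a flat white screw lid, diameter 46 (lid 45), height 36 mm. Loose, 0.07 kg; the lid does not come off. Origin at the centre of its underside, z up.
- grease_pot: Narrower round pot with a flat blue screw lid, diameter 40 (lid 39), height 40 mm. Loose, 0.05 kg; the lid does not come off. Origin at the centre of its underside, z up.
- divided_tray: Oblong grey plastic tray, 74 (x) x 125 (y) x 13 mm high over its rim, fixed to the bench. Floor 3 mm thick, walls 3 mm. A low divider parts it into a large bay, 68 x 68 mm inside, centre at y = -25.5 mm of the tray's frame, and a small bay, 68 (x) x 48 (y) mm inside, centre at y = +35.5 mm. Origin at the centre of its underside, z up.
- square_tray: Square dark steel tray, 82 x 82 x 13 mm high over its rim, fixed to the bench; floor 3 mm thick, inside 76 x 76 mm, no divider. Origin at the centre of its underside, z up.
- round_dish: Round dark steel dish, outer diameter 82, height 12 mm, fixed to the bench; floor 3 mm thick, inner diameter about 76 mm at the rim and 68 mm at the floor. Origin at the centre of its underside, z up.
Things that resemble listed ones, but are neither listed nor needed, are in the scene too. What is shaped like the large_capacitor but purple or yellow is not meant.

How it is judged:
By the outcome, as a careful person would: the job done as asked, in the order asked, and still so for the second after the job is handed in, with the robot touching nothing.
It also fails if it takes over 128 s, if anything falls off the work surface, if the arm or the gripper's body presses on something with over 40 N, if the wrist force passes 120 N, or if a joint passes its speed limit or range.

## Working session

There is one attempt and no reset: what is moved stays moved. The work goes in short steps, Python scripts to look and compute and a tool call to move; the robot and the scene stay as the last step left them, time stands still between calls to the robot, and variables do not carry over. Pictures are saved under pics/ and viewed, and the job is handed in when it is done.

Besides the shell and the picture viewer there is one more tool, called after "Request:" by a JSON object that holds its "method" and its "body", one argument or row to a line. arm_command: Moves the arm, as the interface text tells. Its arguments: {"type":"object","properties":{"plan":{"type":"array","items":{"type":"object","properties":{"translation":{"type":"array","items":{"type":"number"}},"twist":{"type":"number"},"gripper":{"type":"number"}}}},"squeeze":{"type":"number"}},"required":["plan"]}

```bash
ls; mkdir -p pics; python3 - <<'E'
from rig import sense, grab_frame, camera_model, job
import cv2
print(sense())
for n in ("scene","top","wrist"):
    m=camera_model(n); print(n,m)
    cv2.imwrite(f"pics/{n}0.png",grab_frame(n))
E
```

```text
pics
{'clock': 0.0, 'qpos': array([ 1.32257175e+00,  3.53665898e-01,  1.63416755e+00, -3.39828424e-05,
        1.15516930e+00, -2.42973916e-03]), 'qvel': array([-0.00177279, -0.00099703,  0.00118211,  0.00029344,  0.00025546,
       -0.00055459]), 'joint_efforts': array([ 1.94184533e-03, -6.05264354e+01, -3.42069733e+01,  1.34218335e-04,
        9.45371023e-03, -1.94766324e-05]), 'eef_pos': array([151.98837014, 605.73619038, 230.53628591]), 'tcp_rot': array([3.14156501e+00, 1.41017373e-03, 1.32501521e+00]), 'contact_force': array([ 0.24630288,  0.392548  , -0.3087747 ]), 'wrist_torque': array([ 0.02191991, -0.02657852, -0.00838818]), 'opening': 0.9958401860261208}
scene {'fx': 496.2581833497292, 'fy': 496.2581833497292, 'cx': 261.00265347470236, 'cy': 192.5372154315278, 'pose': array([[-4.93770628e-01,  7.54678248e-01, -4.32031608e-01,
         9.10222602e+02],
       [ 8.69473692e-01,  4.36663373e-01, -2.30955837e-01,
         5.72002202e+02],
       [ 1.43550327e-02, -4.89679325e-01, -8.71784429e-01,
         9.39965012e+02],
       [ 0.00000000e+00,  0.00000000e+00,  0.00000000e+0
[... 247 characters left out ...]
60653e-01, -1.65874472e-02, -1.87923859e-03,
         3.35310438e+02],
       [ 4.39633467e-03, -1.53045913e-01, -9.88209300e-01,
         8.97818602e+02],
       [ 0.00000000e+00,  0.00000000e+00,  0.00000000e+00,
         1.00000000e+00]])}
wrist {'fx': 318.6338906169711, 'fy': 318.6338906169711, 'cx': 253.22300682689473, 'cy': 192.5447857743135, 'pose': array([[ 2.43191488e-01,  9.16209663e-01,  3.18461542e-01,
         7.05736358e+01],
       [ 9.69976200e-01, -2.29027304e-01, -8.18087082e-02,
         6.26831354e+02],
       [-2.01754064e-03,  3.28795298e-01, -9.44399058e-01,
         3.72855120e+02],
       [ 0.00000000e+00,  0.00000000e+00,  0.00000000e+00,
         1.00000000e+00]])}
```

View pics/scene0.png

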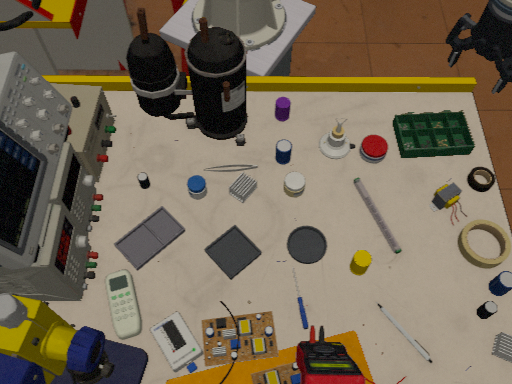

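View pics/top0.png

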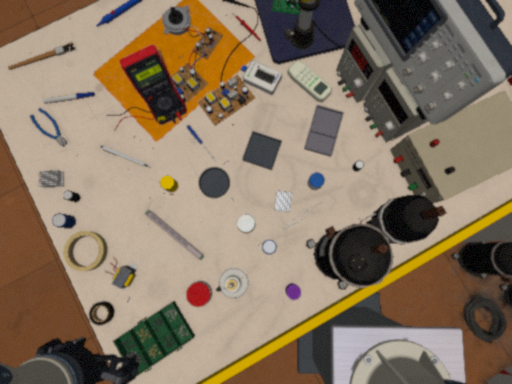

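View pics/wrist0.png

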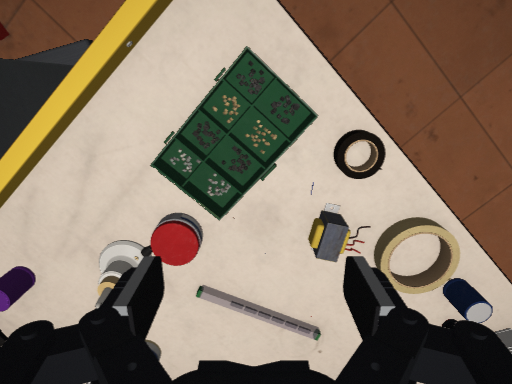

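Scene view: large blue capacitor (283,151), with decoys purple (283,108), yellow (361,262) and a fixed one (501,283). Small black capacitor (144,181), with a fixed one at (487,310). Heat sink (243,187), with a fixed one at (503,345). Flux jar, white lid (293,183); the red-lid jar (374,147) is a decoy. Grease pot, blue lid (196,186). Trays: divided (150,238), square (233,252), dish (307,244). Next I check these in a close crop and measure.

```bash
cat > h.py <<'E'
import numpy as np, cv2
from rig import sense, grab_frame, camera_model, job
def ray(m,u,v,z):
    P=m["pose"]; d=P[:3,:3]@np.array([(u-m["cx"])/m["fx"],(v-m["cy"])/m["fy"],1.0]); o=P[:3,3]
    return o+d*(z-o[2])/d[2]
def proj(m,p):
    P=m["pose"]; q=P[:3,:3].T@(np.asarray(p,float)-P[:3,3]); return np.array([m["fx"]*q[0]/q[2]+m["cx"],m["fy"]*q[1]/q[2]+m["cy"]])
E
python3 - <<'E'
from h import *
a=cv2.imread("pics/scene0.png")[90:290,100:340]; cv2.imwrite("pics/sc.png",cv2.resize(a,None,fx=3,fy=3,interpolation=cv2.INTER_CUBIC))
b=cv2.imread("pics/top0.png")[90:270,180:380]; cv2.imwrite("pics/tc.png",cv2.resize(b,None,fx=3.3,fy=3.3,interpolation=cv2.INTER_CUBIC))
s=camera_model("scene");t=camera_model("top")
for n,h,ps,pt in [("large",50,(283,144),(269,247)),("small",35,(143,177),(358,165)),("sink",29,(243,184),(284,201)),("flux",36,(293,178),(246,223)),("grease",40,(196,181),(316,180)),("div",13,(150,238),(324,131)),("sq",13,(233,252),(262,150)),("dish",12,(307,244),(214,182))]:
    print(n,ray(s,*ps,h).round(),ray(t,*pt,h).round())
E
```

```text
large [340. 318.  50.] [341. 319.  50.]
small [554.  97.  35.] [551.  96.  35.]
sink [460. 287.  29.] [456. 283.  29.]
flux [397. 374.  36.] [399. 376.  36.]
grease [509. 201.  40.] [509. 204.  40.]
div [656. 184.  13.] [648. 177.  13.]
sq [598. 345.  13.] [593. 340.  13.]
dish [508. 466.  12.] [506. 463.  12.]
```

View pics/sc.png

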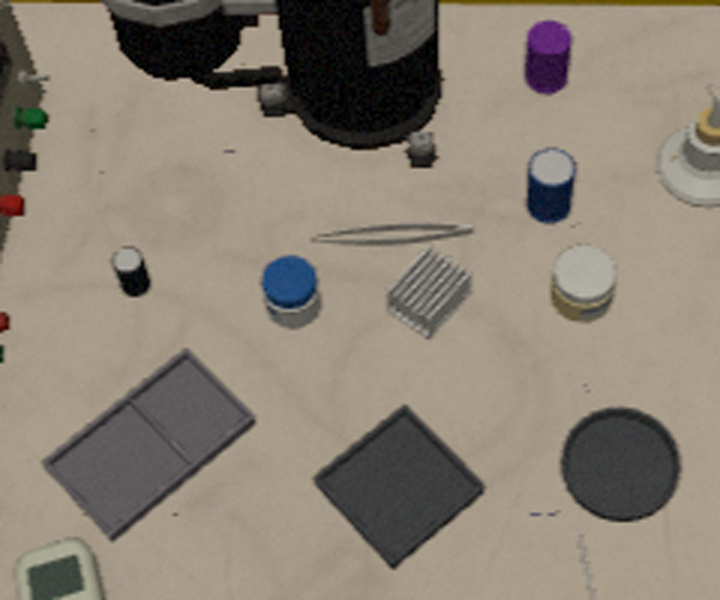

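View pics/tc.png

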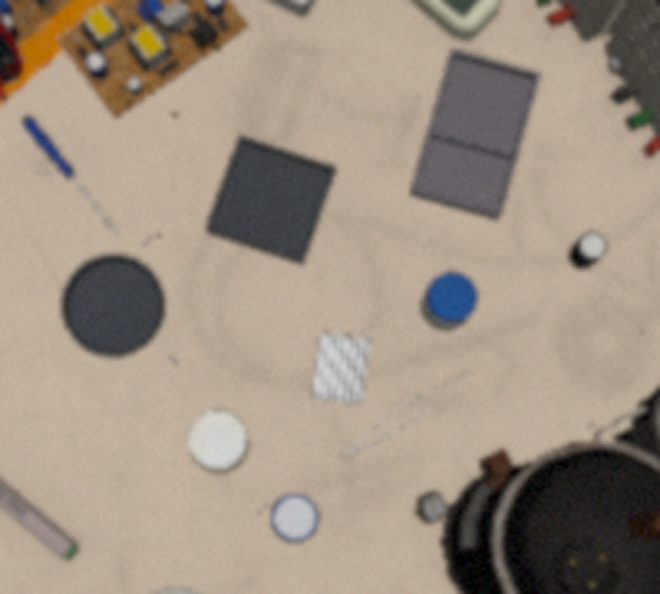

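The crops confirm the choices, and the coarse positions from the two views agree to a few mm. The long part of the divided tray (the large bay) is at larger x. Now precise measurements by masks.

```bash
python3 - <<'E'
from h import *
S=cv2.imread("pics/scene0.png");T=cv2.imread("pics/top0.png")
s=camera_model("scene");t=camera_model("top")
# print local HSV
for n,im,p in [("largetop",S,(283,146)),("largetop",T,(269,247)),("small",S,(143,176)),("small",T,(358,165)),("flux",S,(294,179)),("flux",T,(246,223)),("grease",S,(196,183)),("grease",T,(316,180)),("bg",S,(320,210)),("bg",T,(300,230)),("div",S,(150,238)),("sq",S,(233,252)),("dish",S,(307,244)),("sink",S,(243,184)),("sink",T,(284,201))]:
    print(n,cv2.cvtColor(im,cv2.COLOR_BGR2HSV)[p[1],p[0]])
def blob(im,lo,hi,box):
    x0,y0,x1,y1=box
    h=cv2.cvtColor(im[y0:y1,x0:x1],cv2.COLOR_BGR2HSV)
    m=cv2.inRange(h,np.array(lo),np.array(hi))
    c,_=cv2.findContours(m,cv2.RETR_EXTERNAL,cv2.CHAIN_APPROX_NONE)
    c=max(c,key=cv2.contourArea)+np.array([x0,y0]); return c
def rep(n,c,m,z):
    w=np.array([ray(m,*p[0],z)[:2] for p in c],np.float32)
    (cx,cy),r=cv2.minEnclosingCircle(w); print(n,"circ",round(cx,1),round(cy,1),"r",round(r,1),"minrect",[np.round(q,1) for q in cv2.minAreaRect(w)])
rep("grease S",blob(S,(100,120,60),(125,255,255),(180,165,215,195)),s,40)
rep("grease T",blob(T,(100,120,60),(125,255,255),(300,165,330,195)),t,40)
rep("dish S",blob(S,(0,0,0),(180,255,90),(280,220,335,270)),s,12)
rep("dish T",blob(T,(0,0,0),(180,255,90),(190,160,240,202)),t,12)
rep("sq S",blob(S,(0,0,0),(180,255,90),(200,220,265,285)),s,13)
rep("sq T",blob(T,(0,0,0),(180,255,90),(235,125,290,175)),t,13)
rep("div S",blob(S,(0,0,0),(180,255,125),(110,200,190,275)),s,13)
rep("div T",blob(T,(0,0,0),(180,255,125),(298,100,348,160)),t,13)
E
```

```text
largetop [ 18  16 164]
largetop [120   4 197]
small [ 22  17 164]
small [ 25   8 191]
flux [ 24  21 174]
flux [ 60   2 208]
grease [106 182 123]
grease [107 189 142]
bg [ 19  49 168]
bg [ 14  49 184]
div [174  13  98]
sq [90  8 61]
dish [75  8 63]
sink [ 23  20 113]
sink [ 90   2 205]
grease S circ 513.9 205.0 r 20.1 minrect [array([514.4, 205.3]), array([39.2, 33.6]), np.float64(32.8)]
grease T circ 510.0 202.9 r 17.5 minrect [array([510.5, 202.3]), array([32.6, 33.4]), np.float64(89.8)]
dish S circ 508.5 465.5 r 41.7 minrect [array([508.6, 465.3]), array([81.4, 79.3]), np.float64(29.9)]
dish T circ 505.3 463.2 r 39.2 minrect [array([504.5, 463.9]), array([76.5, 74.8]), np.float64(1.8)]
sq S circ 596.4 344.6 r 58.3 minrect [array([596.3, 343.5]), array([85.4, 84. ]), np.float64(71.9)]
sq T circ 592.8 341.3 r 54.2 minrect [array([593.1, 341.3]), array([78.8, 81.2]), np.float64(72.1)]
div S circ 653.9 182.0 r 73.2 minrect [array([654.3, 181.3]), array([ 79.7, 126. ]), np.float64(74.2)]
div T circ 651.0 178.7 r 70.8 minrect [array([650.4, 178.5]), array([ 72.9, 127.7]), np.float64(74.3)]
```

```bash
python3 - <<'E'
from h import *
s=camera_model("scene");t=camera_model("top")
def tri(a,b):
    A=[];B=[]
    for m,p in ((s,a),(t,b)):
        o=m["pose"][:3,3]; d=ray(m,*p,0)-o; d/=np.linalg.norm(d); M=np.eye(3)-np.outer(d,d); A.append(M);B.append(M@o)
    x=np.linalg.solve(sum(A),sum(B)); return x.round(), [np.linalg.norm(M@x-b).round(1) for M,b in zip(A,B)]
for n,a,b in [("tank1 top",(216,40),(360,253)),("tank1 knob",(203,20),(376,250)),("tank2 top",(152,50),(408,216)),("tank2 knob",(141,12),(438,212)),("large top",(283,144.5),(269,246.5)),("small",(142.5,176),(358.5,165)),("flux",(294,178.5),(246,223)),("grease",(196.3,182.5),(316.5,180.5))]:
    print(n,tri(a,b))
E
```

```text
tank1 top (array([329., 157., 262.]), [np.float64(2.0), np.float64(2.0)])
tank1 knob (array([335., 140., 305.]), [np.float64(4.6), np.float64(4.6)])
tank2 top (array([400.,  59., 247.]), [np.float64(3.8), np.float64(3.8)])
tank2 knob (array([396.,  48., 330.]), [np.float64(0.8), np.float64(0.8)])
large top (array([342., 319.,  52.]), [np.float64(0.1), np.float64(0.1)])
small (array([552.,  94.,  33.]), [np.float64(0.3), np.float64(0.3)])
flux (array([399., 377.,  38.]), [np.float64(0.2), np.float64(0.2)])
grease (array([509., 202.,  35.]), [np.float64(0.2), np.float64(0.2)])
```

```bash
python3 - <<'E'
from h import *
b=cv2.imread("pics/top0.png")[180:310,290:470]; cv2.imwrite("pics/tank_t.png",cv2.resize(b,None,fx=4,fy=4))
E
```

```text
(no output)
```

View pics/tank_t.png

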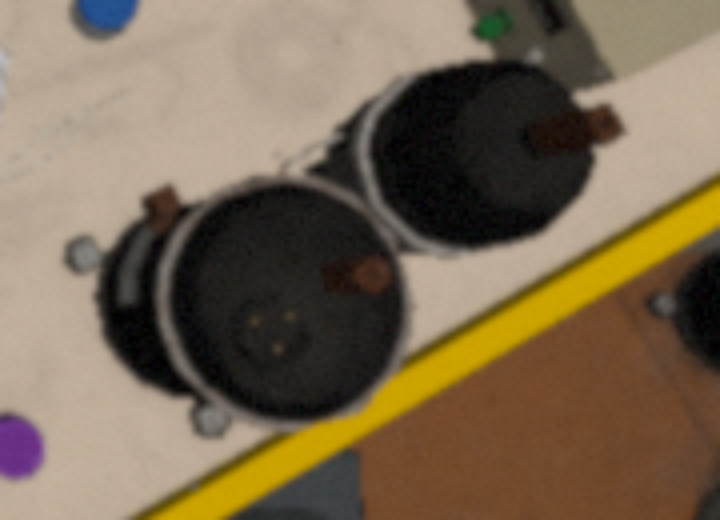

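```bash
cat >> h.py <<'E'
from scipy.spatial.transform import Rotation as Ro
def go(x,y,z,yaw=None):
    st=sense(); R=Ro.from_euler("xyz",st["tcp_rot"]).as_matrix(); d=R.T@(np.array([x,y,z])-st["eef_pos"])
    ya=np.arctan2(R[1,0],R[0,0]); tw=0 if yaw is None else (ya-yaw)
    print("cm",(d/10).round(2),"twist",round(tw,3),"| pos",st["eef_pos"].round(1),"yaw",round(ya,3),"clk",round(st["clock"],2),"op",round(st["opening"],3),"q",st["qpos"].round(3))
E
python3 -c "
from h import *
go(341,319,230,2.32)"
```

```text
cm [-23.22  25.31   0.1 ] twist -0.995 | pos [152.  605.8 230.7] yaw 1.325 clk 0.15 op 1.0 q [ 1.323  0.354  1.634 -0.     1.155 -0.002]
```

Request:
{"method": "arm_command", "body": {
  "plan": [
    {"translation": [-23.2, 25.3, 0], "twist": -0.995, "gripper": 1},
    {"translation": [-23.2, 25.3, 0], "twist": -0.995, "gripper": 1},
    {"translation": [-23.2, 25.3, 0], "twist": -0.995, "gripper": 1},
    {"translation": [-23.2, 25.3, 0], "twist": -0.995, "gripper": 1},
    {"translation": [-23.2, 25.3, 0], "twist": -0.995, "gripper": 1}
  ]
}}

```text
clock: 0.57
eef_pos: [264.4, 434.7, 230.9]
tcp_rot: [-3.141, 0.001, 1.941]
contact_force: [1.1, -0.5, 0.8]
opening: 1.002
```

```bash
python3 -c "
from h import *
go(341,319,200,2.32)"
```

```text
cm [-13.56   2.96   3.1 ] twist -0.379 | pos [264.4 434.7 230.9] yaw 1.941 clk 0.57 op 1.002 q [ 1.022  0.173  1.878 -0.     1.092 -0.919]
```

Request:
{"method": "arm_command", "body": {
  "plan": [
    {"translation": [-13.5, 3, 3], "twist": -0.38, "gripper": 1},
    {"translation": [-13.5, 3, 3], "twist": -0.38, "gripper": 1},
    {"translation": [-13.5, 3, 3], "twist": -0.38, "gripper": 1},
    {"translation": [-13.5, 3, 3], "twist": -0.38, "gripper": 0.8},
    {"translation": [-13.5, 3, 3], "twist": -0.38, "gripper": 0.8}
  ]
}}

```text
clock: 0.98
eef_pos: [342.3, 315.3, 199.7]
tcp_rot: [-3.138, 0.002, 2.321]
contact_force: [0.8, -0.3, -0.4]
opening: 0.798
```

```bash
python3 - <<'E'
from h import *
go(341,319,200,2.32)
m=camera_model("wrist"); im=grab_frame("wrist"); cv2.imwrite("pics/w1.png",im)
print(m["pose"][:3,3].round(), [proj(m,p).round() for p in ((341,319,50),(398,376,36),(510,203,40),(458,285,29))])
# kinematics fit from 3 samples known
D=[([0.354,1.634],np.hypot(152,605.8),230.7),([0.173,1.878],np.hypot(264.4,434.7),230.9)]
st=sense(); D.append((st["qpos"][1:3],np.hypot(*st["eef_pos"][:2]),st["eef_pos"][2]))
A=[];b=[]
for q,r,z in D:
    A.append([np.sin(q[0]),np.sin(q[0]+q[1]),1,0]);b.append(r);A.append([np.cos(q[0]),np.cos(q[0]+q[1]),0,1]);b.append(z)
x,res,rk,sv=np.linalg.lstsq(np.array(A),np.array(b),rcond=None); print(x.round(1),res,sv)
E
```

```text
cm [ 0.36  0.16 -0.03] twist 0.001 | pos [342.3 315.3 199.7] yaw 2.321 clk 0.98 op 0.798 q [ 0.743  0.142  1.993 -0.002  1.01  -1.578]
[281. 258. 342.] [array([258., 178.]), array([260., 246.]), array([ 63., 216.]), array([161., 228.])]
[ 602.2  486.5  -28.5 -136.9] [9.54925832] [2.6014461  2.28325903 0.1204304  0.06857782]
```

View pics/w1.png

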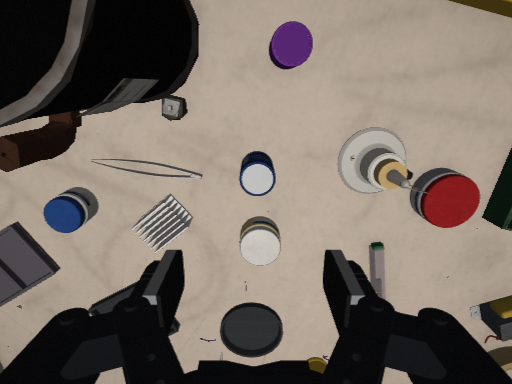

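Wrist view: the large blue capacitor's top is at (257,179) and the flux lid at (260,246), both where predicted. I refine, then descend.

```bash
cat >> h.py <<'E'
def wblob(im,lo,hi,box,m,z,name=""):
    x0,y0,x1,y1=box
    k=cv2.inRange(cv2.cvtColor(im[y0:y1,x0:x1],cv2.COLOR_BGR2HSV),np.array(lo),np.array(hi))
    k=cv2.morphologyEx(k,cv2.MORPH_OPEN,np.ones((3,3)))
    c,_=cv2.findContours(k,cv2.RETR_EXTERNAL,cv2.CHAIN_APPROX_NONE)
    c=max(c,key=cv2.contourArea)+np.array([x0,y0])
    w=np.array([ray(m,p[0][0],p[0][1],z)[:2] for p in c],np.float32)
    e=cv2.fitEllipse(w); r=cv2.minAreaRect(w)
    print(name,"px",c.mean((0,1)).round(1),"ell",np.round(e[0],1),np.round(e[1],1),"rect",np.round(r[0],1),np.round(r[1],1),round(r[2],1))
    return w
E
python3 - <<'E'
from h import *
im=cv2.imread("pics/w1.png"); m=camera_model("wrist")
wblob(im,(0,0,170),(180,60,255),(235,155,282,200),m,50,"large")
wblob(im,(0,0,185),(180,35,255),(235,220,285,270),m,36,"flux")
wblob(im,(100,120,60),(125,255,255),(35,185,100,240),m,40,"grease")
wblob(im,(0,0,0),(180,255,90),(215,295,290,352),m,12,"dish")
c=im[185:255,120:205]; cv2.imwrite("pics/hs.png",cv2.resize(c,None,fx=7,fy=7,interpolation=cv2.INTER_CUBIC))
E
```

```text
large px [257.3 178.5] ell [342.1 321.6] [28.5 28.8] rect [342.1 321.5] [28.9 28.8] 42.8
flux px [259.7 247.2] ell [399.8 379.5] [41.  41.8] rect [399.8 379.3] [41.3 40.3] 42.9
grease px [ 62.2 215.3] ell [509.8 203.3] [36.7 37. ] rect [509.8 203.3] [36.5 37.3] 83.9
dish px [251.  328.7] ell [502.8 461.3] [80.6 81.5] rect [501.3 460. ] [76.3 80.2] 42.9
```

View pics/hs.png

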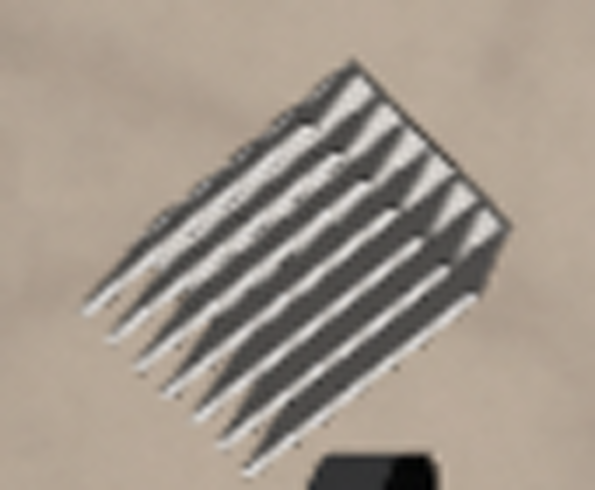

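```bash
python3 - <<'E'
from h import *
m=camera_model("wrist")
P=[ray(m,120+(u-3)/7,185+(v-3)/7,29)[:2] for u,v in ((85,310),(247,470),(480,293),(318,133))]
P=np.array(P); print(P.round(1),P.mean(0).round(1)); d=(P[2]+P[3]-P[0]-P[1])/2; e=(P[1]+P[2]-P[0]-P[3])/2
print("fin",np.linalg.norm(d),np.arctan2(d[1],d[0]),"x",np.linalg.norm(e),np.arctan2(e[1],e[0]))
go(342,321,100); go(342,321,17)
E
```

```text
[[480.3 264.9]
 [485.7 300.3]
 [436.5 308. ]
 [432.4 273.4]] [458.7 286.6]
fin 49.25653613511247 2.976495556326835 x 35.296829134255454 1.437232599058738
cm [ 0.27  0.29 10.03] twist 0 | pos [341.8 317.3 200.3] yaw 2.317 clk 1.03 op 0.796 q [ 7.460e-01  1.420e-01  1.992e+00 -1.000e-03  1.010e+00 -1.571e+00]
cm [ 0.27  0.32 18.33] twist 0 | pos [341.8 317.3 200.3] yaw 2.317 clk 1.03 op 0.796 q [ 7.460e-01  1.420e-01  1.992e+00 -1.000e-03  1.010e+00 -1.571e+00]
```

Request:
{"method": "arm_command", "body": {
  "plan": [
    {"translation": [0.3, 0.3, 4], "twist": 0, "gripper": 0.8},
    {"translation": [0.3, 0.3, 8], "twist": 0, "gripper": 0.8},
    {"translation": [0.3, 0.3, 11], "twist": 0, "gripper": 0.8},
    {"translation": [0.3, 0.3, 12], "twist": 0, "gripper": 0.8},
    {"translation": [0.3, 0.3, 12], "twist": 0, "gripper": 0.8}
  ]
}}

```text
clock: 1.45
eef_pos: [340.2, 320.7, 78.4]
tcp_rot: [-3.134, 0.001, 2.318]
contact_force: [-0.5, -0.6, 0.6]
opening: 0.797
```

```bash
python3 - <<'E'
from h import *
go(342,321,17,2.32)
cv2.imwrite("pics/w2.png",grab_frame("wrist"))
E
```

```text
cm [-0.09  0.2   6.13] twist -0.002 | pos [340.2 320.7  78.4] yaw 2.318 clk 1.45 op 0.797 q [ 7.530e-01  3.350e-01  2.083e+00 -1.000e-03  7.300e-01 -1.564e+00]
```

View pics/w2.png

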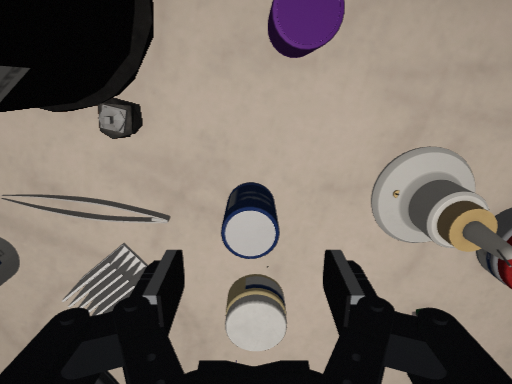

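The capacitor top is at (250,232), on the jaw midline (253), and nothing stands in the fingers' way. Descending and gripping.

Request:
{"method": "arm_command", "body": {
  "plan": [
    {"translation": [-0.1, 0.2, 3], "twist": 0, "gripper": 0.8},
    {"translation": [-0.1, 0.2, 5], "twist": 0, "gripper": 0.8},
    {"translation": [-0.1, 0.2, 6.1], "twist": 0, "gripper": 0.8},
    {"translation": [-0.1, 0.2, 6.1], "twist": 0, "gripper": 0.8},
    {"translation": [-0.1, 0.2, 6.1], "twist": 0, "gripper": 0.6}
  ],
  "squeeze": 30
}}

```text
clock: 1.92
eef_pos: [344.0, 323.0, 20.4]
tcp_rot: [-3.139, 0.001, 2.318]
contact_force: [0.5, 0.4, -0.6]
opening: 0.673
```

Request:
{"method": "arm_command", "body": {
  "plan": [
    {"translation": [0, 0, 0], "twist": 0, "gripper": 0.3},
    {"translation": [0, 0, 0], "twist": 0, "gripper": 0.3},
    {"translation": [0, 0, 0], "twist": 0, "gripper": 0.3},
    {"translation": [0, 0, 0], "twist": 0, "gripper": 0.3},
    {"translation": [0, 0, 0], "twist": 0, "gripper": 0.3}
  ],
  "squeeze": 30
}}

```text
clock: 2.33
eef_pos: [345.2, 324.4, 22.5]
tcp_rot: [3.141, 0.0, 2.318]
contact_force: [-0.9, 0.6, 9.6]
opening: 0.401
```

Opening 0.401 is 34 mm, so it is gripped. Lift and carry.

Request:
{"method": "arm_command", "body": {
  "plan": [
    {"translation": [0, 0, -2], "twist": 0, "gripper": 0.3},
    {"translation": [0, 0, -6], "twist": 0, "gripper": 0.3},
    {"translation": [0, 0, -10], "twist": 0, "gripper": 0.3},
    {"translation": [0, 0, -14], "twist": 0, "gripper": 0.3},
    {"translation": [0, 0, -16], "twist": 0, "gripper": 0.3}
  ],
  "squeeze": 30
}}

```text
clock: 2.75
eef_pos: [346.5, 325.8, 188.2]
tcp_rot: [3.134, 0.0, 2.318]
contact_force: [0.5, 0.8, -0.8]
opening: 0.403
```

```bash
python3 - <<'E'
from h import *
go(677,173,180,1.29)
m=camera_model("wrist"); cv2.imwrite("pics/w3.png",grab_frame("wrist"))
print(sense()["contact_force"])
E
```

```text
cm [-33.66  13.86   0.95] twist 1.028 | pos [346.5 325.8 188.2] yaw 2.318 clk 2.75 op 0.403 q [ 7.520e-01  1.670e-01  1.993e+00 -1.000e-03  9.740e-01 -1.566e+00]
[0.8604789  1.77792563 2.39566096]
```

View pics/w3.png

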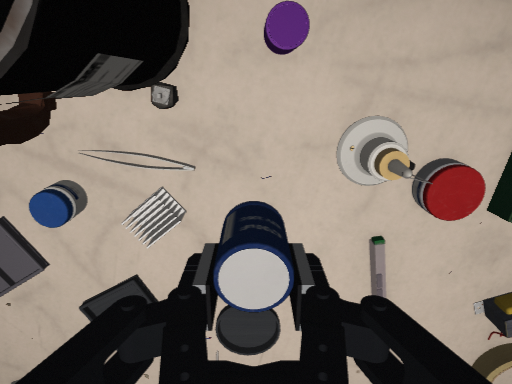

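```bash
python3 - <<'E'
from h import *
m=camera_model("wrist"); st=sense()
im=cv2.imread("pics/w3.png")
w=wblob(im,(0,0,150),(180,60,255),(205,235,300,320),m,st["eef_pos"][2]+28,"cap")
print(st["eef_pos"])
E
```

```text
cap px [253.5 278.5] ell [343.4 322.4] [29.2 29.4] rect [343.4 322.4] [29.1 29.1] 42.8
[347.69026779 326.83291572 190.35668839]
```

Request:
{"method": "arm_command", "body": {
  "plan": [
    {"translation": [-33.7, 13.9, -1], "twist": 1.028, "gripper": 0.3},
    {"translation": [-33.7, 13.9, -1], "twist": 1.028, "gripper": 0.3},
    {"translation": [-33.7, 13.9, -1], "twist": 1.028, "gripper": 0.3},
    {"translation": [-33.7, 13.9, -1], "twist": 1.028, "gripper": 0.3},
    {"translation": [-33.7, 13.9, -1], "twist": 1.028, "gripper": 0.3}
  ]
}}

```text
clock: 3.22
eef_pos: [536.5, 237.7, 194.9]
tcp_rot: [3.134, -0.006, 1.687]
contact_force: [0.2, 2.1, -0.2]
opening: 0.402
```

```bash
python3 - <<'E'
from h import *
go(677,173,180,1.29)
E
```

```text
cm [-8.06 13.2   1.54] twist 0.397 | pos [536.5 237.7 194.9] yaw 1.687 clk 3.22 op 0.402 q [ 0.413  0.327  1.759  0.004  1.047 -1.276]
```

Request:
{"method": "arm_command", "body": {
  "plan": [
    {"translation": [-8.0, 13.7, 1.5], "twist": 0.397, "gripper": 0.3},
    {"translation": [-8.0, 13.7, 1.5], "twist": 0.397, "gripper": 0.3},
    {"translation": [-8.0, 13.7, 1.5], "twist": 0.397, "gripper": 0.3},
    {"translation": [-8.0, 13.7, 1.5], "twist": 0.397, "gripper": 0.3},
    {"translation": [-8.0, 13.7, 1.5], "twist": 0.397, "gripper": 0.3}
  ]
}}

```text
clock: 3.63
eef_pos: [687.3, 170.9, 180.6]
tcp_rot: [3.133, -0.009, 1.285]
contact_force: [-1.4, -0.3, 0.1]
opening: 0.396
```

```bash
python3 - <<'E'
from h import *
m=camera_model("wrist"); cv2.imwrite("pics/w4.png",grab_frame("wrist")); print(m["pose"][:3,3])
go(682,171.5,60,1.29)
E
```

```text
[605.2389434  194.23928311 322.07949916]
cm [-0.25 -0.29 12.04] twist -0.003 | pos [684.5 172.3 180.5] yaw 1.287 clk 3.68 op 0.401 q [ 0.242  0.518  1.496  0.005  1.119 -1.046]
```

View pics/w4.png

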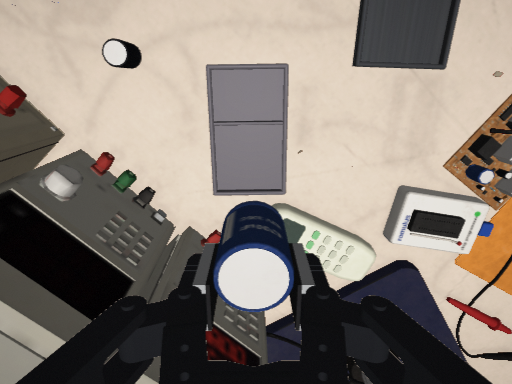

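```bash
python3 - <<'E'
from h import *
im=cv2.imread("pics/w4.png"); m=camera_model("wrist")
P=np.array([ray(m,u,v,13)[:2] for u,v in ((206.5,65),(288.5,64.5),(285.5,194),(214,194.5))])
print(P.round(1),P.mean(0).round(1)); a=(P[0]+P[1]-P[2]-P[3])/2; b=(P[1]+P[2]-P[0]-P[3])/2; print("long",np.linalg.norm(a),"short",np.linalg.norm(b),np.arctan2(b[1],b[0]),"tray y dir",np.arctan2(a[1],a[0]))
D=[ray(m,*p,13)[:2] for p in ((211,122),(286,122))]; print(np.round(D,1))
wblob(im,(0,0,150),(180,60,255),(95,35,130,72),m,35,"small")
z=sense()["eef_pos"]; wblob(im,(0,0,150),(180,60,255),(205,235,300,320),m,z[2]+28,"cap"); print(z)
Q=[ray(m,*p,13)[:2] for p in ((353,67),(446,69))]; print("sq corners",np.round(Q,1))
E
```

```text
[[579.8 160.7]
 [600.1 231.7]
 [719.6 198.4]
 [699.3 127.5]] [649.7 179.6]
long 124.08608744152632 short 73.82406202283441 1.291952008819989 tray y dir 2.870119219365716
[[628.8 148.3]
 [648.9 217. ]]
small px [109.7  52.5] ell [551.6  92.8] [28.4 37.3] rect [551.   91.1] [32.  27.3] 73.7
cap px [252.9 278.3] ell [678.8 174. ] [29.4 29.7] rect [678.7 174. ] [29.5 29.5] 73.4
[684.48868025 172.2832125  180.45909391]
sq corners [[618.5 287.3]
 [643.9 368.4]]
```

Request:
{"method": "arm_command", "body": {
  "plan": [
    {"translation": [-0.25, -0.4, 4], "twist": 0, "gripper": 0.3},
    {"translation": [-0.25, -0.4, 8], "twist": 0, "gripper": 0.3},
    {"translation": [-0.25, -0.4, 11], "twist": 0, "gripper": 0.3},
    {"translation": [-0.25, -0.4, 13], "twist": 0, "gripper": 0.3},
    {"translation": [-0.25, -0.4, 13], "twist": 0, "gripper": 0.3}
  ]
}}

```text
clock: 4.1
eef_pos: [677.0, 171.5, 46.2]
tcp_rot: [-3.141, -0.005, 1.287]
contact_force: [-1.2, 0.6, -1.1]
opening: 0.397
```

```bash
python3 - <<'E'
from h import *
go(680,171,25,1.292)
E
```

```text
cm [0.02 0.31 2.12] twist -0.005 | pos [677.  171.5  46.2] yaw 1.287 clk 4.1 op 0.397 q [ 0.244  0.659  1.585  0.006  0.895 -1.047]
```

Request:
{"method": "arm_command", "body": {
  "plan": [
    {"translation": [0, 0.3, 0.8], "twist": 0, "gripper": 0.3},
    {"translation": [0, 0.3, 1.4], "twist": 0, "gripper": 0.3},
    {"translation": [0, 0.3, 1.8], "twist": 0, "gripper": 0.3},
    {"translation": [0, 0.3, 2.0], "twist": 0, "gripper": 0.3},
    {"translation": [0, 0.3, 2.0], "twist": 0, "gripper": 0.3}
  ]
}}

```text
clock: 4.52
eef_pos: [680.1, 170.9, 26.7]
tcp_rot: [-3.141, -0.005, 1.287]
contact_force: [-0.1, -0.0, -0.9]
opening: 0.396
```

```bash
python3 - <<'E'
from h import *
go(680,171,25,1.292); m=camera_model("wrist"); cv2.imwrite("pics/w5.png",grab_frame("wrist")); print(sense()["contact_force"]); go(680,171,25,1.292)
E
```

```text
cm [ 0.   -0.01  0.17] twist -0.005 | pos [680.1 170.9  26.7] yaw 1.287 clk 4.52 op 0.396 q [ 0.242  0.688  1.585  0.006  0.867 -1.049]
[-0.13107764  0.33627876 -0.89932591]
cm [-0.   -0.03  0.19] twist -0.005 | pos [680.3 170.9  26.9] yaw 1.287 clk 4.57 op 0.403 q [ 0.242  0.687  1.584  0.006  0.867 -1.049]
```

View pics/w5.png

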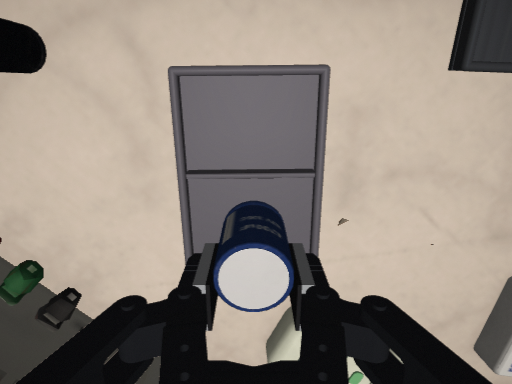

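Request:
{"method": "arm_command", "body": {
  "plan": [
    {"translation": [0, 0, 0.1], "twist": 0, "gripper": 0.3},
    {"translation": [0, 0, 0.2], "twist": 0, "gripper": 0.3},
    {"translation": [0, 0, 0.3], "twist": 0, "gripper": 0.3},
    {"translation": [0, 0, 0.3], "twist": 0, "gripper": 0.3},
    {"translation": [0, 0, 0.3], "twist": 0, "gripper": 0.3}
  ]
}}

```text
clock: 4.98
eef_pos: [681.0, 171.1, 25.6]
tcp_rot: [3.14, -0.006, 1.287]
contact_force: [-2.4, -0.4, 10.4]
opening: 0.4
```

Contact (10 N up). Open a little and lift.

Request:
{"method": "arm_command", "body": {
  "plan": [
    {"translation": [0, 0, 0], "twist": 0, "gripper": 0.45},
    {"translation": [0, 0, 0], "twist": 0, "gripper": 0.5},
    {"translation": [0, 0, 0], "twist": 0, "gripper": 0.56},
    {"translation": [0, 0, 0], "twist": 0, "gripper": 0.56},
    {"translation": [0, 0, -0.5], "twist": 0, "gripper": 0.6}
  ]
}}

```text
clock: 5.4
eef_pos: [680.1, 170.9, 29.6]
tcp_rot: [-3.141, -0.005, 1.287]
contact_force: [-1.1, 0.0, 0.7]
opening: 0.594
```

Request:
{"method": "arm_command", "body": {
  "plan": [
    {"translation": [0, 0, -3], "twist": 0, "gripper": 0.6},
    {"translation": [0, 0, -7], "twist": 0, "gripper": 0.6},
    {"translation": [0, 0, -11], "twist": 0, "gripper": 0.6},
    {"translation": [0, 0, -15], "twist": 0, "gripper": 0.6},
    {"translation": [0, 0, -18], "twist": 0, "gripper": 0.6}
  ]
}}

```text
clock: 5.82
eef_pos: [680.6, 170.1, 213.6]
tcp_rot: [3.139, -0.007, 1.287]
contact_force: [1.2, 1.1, 0.2]
opening: 0.597
```

```bash
python3 - <<'E'
from h import *
cv2.imwrite("pics/w6.png",grab_frame("wrist"));go(552,94.5,200,0.17)
E
```

```text
cm [-11.02 -10.49   1.77] twist 1.117 | pos [683.3 170.8 219.8] yaw 1.287 clk 5.87 op 0.598 q [ 0.241  0.478  1.468  0.005  1.182 -1.049]
```

View pics/w6.png

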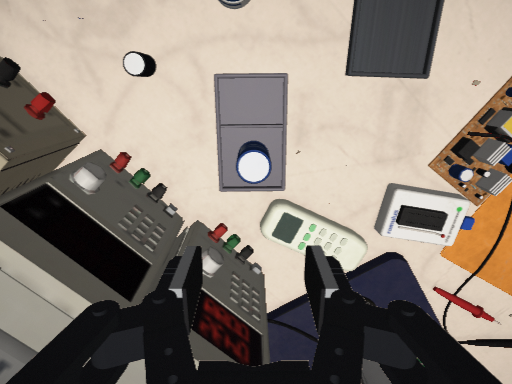

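The large capacitor stands in its bay at (253,165). Next the small one, at (135,64) in this view.

Request:
{"method": "arm_command", "body": {
  "plan": [
    {"translation": [-11, -10.5, 0], "twist": 1.117, "gripper": 0.6},
    {"translation": [-11, -10.5, 0], "twist": 1.117, "gripper": 0.6},
    {"translation": [-11, -10.5, 0], "twist": 1.117, "gripper": 0.6},
    {"translation": [-11, -10.5, 0], "twist": 1.117, "gripper": 0.6},
    {"translation": [-11, -10.5, 0], "twist": 1.117, "gripper": 0.6}
  ]
}}

```text
clock: 6.28
eef_pos: [547.2, 92.4, 217.7]
tcp_rot: [-3.138, -0.007, 0.655]
contact_force: [1.4, 0.7, -0.1]
opening: 0.6
```

Request:
{"method": "arm_command", "body": {
  "plan": [
    {"translation": [0, 0, 0], "twist": 0.49, "gripper": 0.6},
    {"translation": [0, 0, 0], "twist": 0.49, "gripper": 0.6},
    {"translation": [0, 0, 0], "twist": 0.49, "gripper": 0.6},
    {"translation": [0, 0, 0], "twist": 0.49, "gripper": 0.6},
    {"translation": [0, 0, 0], "twist": 0.49, "gripper": 0.6}
  ]
}}

```text
clock: 6.7
eef_pos: [547.1, 92.3, 217.8]
tcp_rot: [-3.135, -0.005, 0.159]
contact_force: [-0.4, 0.3, -0.2]
opening: 0.598
```

```bash
python3 - <<'E'
from h import *
m=camera_model("wrist");cv2.imwrite("pics/w7.png",grab_frame("wrist"));go(552,94.5,100,0.17); print(proj(m,(552,94.5,35)), m["pose"][:3,3])
E
```

```text
cm [ 0.46 -0.06 11.77] twist -0.003 | pos [547.1  92.4 217.7] yaw 0.167 clk 6.75 op 0.601 q [ 0.161  0.256  1.802  0.007  1.079 -0.01 ]
[256.50261368 166.81983529] [533.82923044 175.22910086 360.49518985]
```

View pics/w7.png

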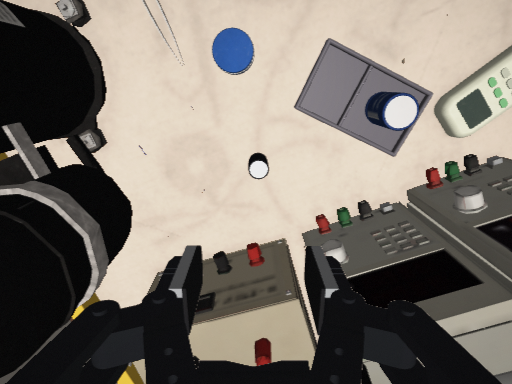

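```bash
python3 - <<'E'
from h import *
im=cv2.imread("pics/w7.png"); m=camera_model("wrist")
wblob(im,(0,0,150),(180,60,255),(245,155,272,182),m,35,"small")
wblob(im,(100,120,60),(125,255,255),(205,20,262,80),m,40,"grease")
for z in (0,60,100): print(z,[ray(m,*p,z).round() for p in ((253,245),(222,252),(286,241))])
E
```

```text
small px [258.  168.7] ell [553.8  93.4] [27.7 35.8] rect [553.9  93.4] [27.7 28.2] 9.5
grease px [232.5  49.9] ell [511.1 200.9] [36.2 37.1] rect [511.1 200.9] [36.1 37.2] 9.5
0 [array([567., -15.,   0.]), array([530., -32.,   0.]), array([607.,  -3.,   0.])]
60 [array([561.,  16.,  60.]), array([530.,   3.,  60.]), array([595.,  27.,  60.])]
100 [array([558.,  38., 100.]), array([531.,  26., 100.]), array([587.,  47., 100.])]
```

```bash
python3 - <<'E'
from h import *
im=cv2.imread("pics/w7.png"); m=camera_model("wrist"); t=camera_model("top")
h=cv2.cvtColor(im,cv2.COLOR_BGR2HSV); print(h[170,250:268,2],h[160:182,258,2])
wblob(im,(0,0,205),(180,30,255),(245,155,272,182),m,35,"small")
c=cv2.imread("pics/top0.png")[140:200,370:430]; cv2.imwrite("pics/ps.png",cv2.resize(c,None,fx=8,fy=8,interpolation=cv2.INTER_CUBIC))
E
```

```text
[237 236 236 236 236 236 236 236 236 235 235 235 235 235 235 235 230 175] [ 87 234 237 237 237 236 236 236 236 236 236 235 235 236 235 236 236 235
  61 175 229 231]
small px [258.4 169. ] ell [554.3  92.5] [17.1 17.6] rect [554.   92.4] [16.9 17.4] 9.5
```

View pics/ps.png

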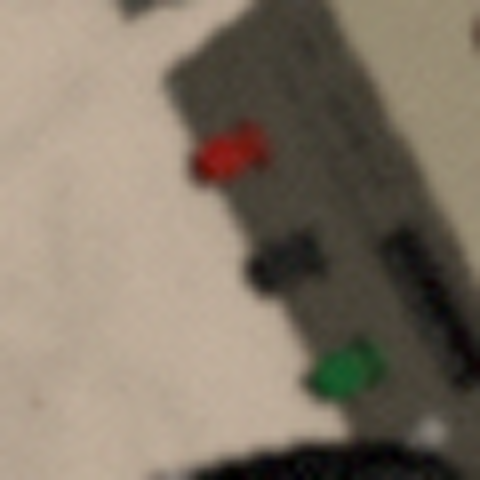

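```bash
python3 - <<'E'
from h import *
m=camera_model("wrist"); t=camera_model("top")
for z in (0,20,40,60,80,100): print(z,"top",ray(t,394.5,160.5,z).round(),"wrist",ray(m,255,244,z).round())
go(554,93,100,.17)
E
```

```text
0 top [574. -11.   0.] wrist [569. -13.   0.]
20 top [569.  -3.  20.] wrist [567.  -3.  20.]
40 top [563.   5.  40.] wrist [565.   8.  40.]
60 top [557.  12.  60.] wrist [563.  18.  60.]
80 top [552.  20.  80.] wrist [561.  28.  80.]
100 top [546.  28. 100.] wrist [559.  39. 100.]
cm [ 0.63  0.13 11.77] twist -0.003 | pos [547.1  92.4 217.7] yaw 0.167 clk 6.75 op 0.601 q [ 0.161  0.256  1.802  0.007  1.079 -0.01 ]
```

The terminals sit at y≈0, z≈25, clear of the gripper body (y ≥ 50). Descending on (554,93).

Request:
{"method": "arm_command", "body": {
  "plan": [
    {"translation": [0.6, 0.1, 4], "twist": 0, "gripper": 0.6},
    {"translation": [0.6, 0.1, 8], "twist": 0, "gripper": 0.6},
    {"translation": [0.6, 0.1, 12], "twist": 0, "gripper": 0.6},
    {"translation": [0.6, 0.1, 14.5], "twist": 0, "gripper": 0.6},
    {"translation": [0.6, 0.1, 14.5], "twist": 0, "gripper": 0.6}
  ]
}}

```text
clock: 7.17
eef_pos: [549.9, 92.8, 67.7]
tcp_rot: [-3.135, 0.004, 0.172]
contact_force: [-1.3, 0.4, -0.7]
opening: 0.601
```

```bash
python3 - <<'E'
from h import *
m=camera_model("wrist");im=grab_frame("wrist");cv2.imwrite("pics/w8.png",im)
wblob(im,(0,0,205),(180,40,255),(230,200,285,270),m,35,"small")
go(554,93,11,.17)
E
```

```text
Traceback (most recent call last):
  File "h.py", line 18, in wblob
    c=max(c,key=cv2.contourArea)+np.array([x0,y0])
      ~~~^^^^^^^^^^^^^^^^^^^^^^^
ValueError: max() iterable argument is empty
```

View pics/w8.png

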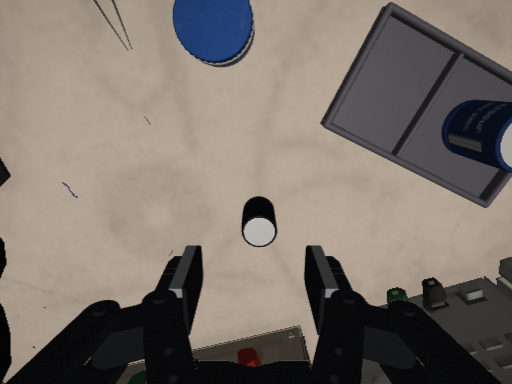

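```bash
python3 - <<'E'
from h import *
m=camera_model("wrist");im=cv2.imread("pics/w8.png");
wblob(im,(0,0,190),(180,30,255),(230,205,285,260),m,35,"small")
go(554,93,11,.17)
E
```

```text
Traceback (most recent call last):
  File "h.py", line 18, in wblob
    c=max(c,key=cv2.contourArea)+np.array([x0,y0])
      ~~~^^^^^^^^^^^^^^^^^^^^^^^
ValueError: max() iterable argument is empty
```

```bash
python3 - <<'E'
from h import *
m=camera_model("wrist");im=cv2.imread("pics/w8.png")
print(cv2.cvtColor(im,cv2.COLOR_BGR2HSV)[232,250:270:4])
print(ray(m,259,232,35))
g=cv2.inRange(cv2.cvtColor(im,cv2.COLOR_BGR2HSV),(0,0,150),(180,40,255)); print(cv2.countNonZero(g[205:260,230:285]))
go(554,93,11,.17)
E
```

```text
[[ 17  12 184]
 [ 15  11 183]
 [ 15  11 183]
 [ 13  10 182]
 [ 15  11 183]]
[556.40267954  91.19080155  35.        ]
663
cm [0.23 0.08 5.95] twist 0.001 | pos [551.7  93.1  70.5] yaw 0.171 clk 7.22 op 0.601 q [ 0.161  0.458  1.897  0.009  0.788 -0.016]
```

Request:
{"method": "arm_command", "body": {
  "plan": [
    {"translation": [0.35, 0.15, 2.5], "twist": 0, "gripper": 0.6},
    {"translation": [0.35, 0.15, 4.5], "twist": 0, "gripper": 0.6},
    {"translation": [0.35, 0.15, 6], "twist": 0, "gripper": 0.6},
    {"translation": [0.35, 0.15, 6], "twist": 0, "gripper": 0.6},
    {"translation": [0.35, 0.15, 6], "twist": 0, "gripper": 0.5}
  ]
}}

```text
clock: 7.63
eef_pos: [556.2, 92.7, 11.9]
tcp_rot: [-3.135, -0.0, 0.172]
contact_force: [0.2, 0.7, 0.9]
opening: 0.503
```

```bash
python3 - <<'E'
from h import *
go(555.5,92,11,.17)
E
```

```text
cm [-0.08  0.06  0.09] twist 0.002 | pos [556.2  92.7  11.9] yaw 0.172 clk 7.63 op 0.503 q [ 0.159  0.556  1.909  0.01   0.676 -0.022]
```

Request:
{"method": "arm_command", "body": {
  "plan": [
    {"translation": [0, 0, 0], "twist": 0, "gripper": 0.4},
    {"translation": [0, 0, 0], "twist": 0, "gripper": 0.3},
    {"translation": [0, 0, 0], "twist": 0, "gripper": 0.15},
    {"translation": [0, 0, 0], "twist": 0, "gripper": 0.15},
    {"translation": [0, 0, 0], "twist": 0, "gripper": 0.15}
  ],
  "squeeze": 25
}}

```text
clock: 8.05
eef_pos: [557.7, 92.9, 14.0]
tcp_rot: [-3.135, -0.004, 0.173]
contact_force: [-0.9, 0.1, 9.6]
opening: 0.244
```

Request:
{"method": "arm_command", "body": {
  "plan": [
    {"translation": [0, 0, -1], "twist": 0, "gripper": 0.15},
    {"translation": [0, 0, -4], "twist": 0, "gripper": 0.15},
    {"translation": [0, 0, -8], "twist": 0, "gripper": 0.15},
    {"translation": [0, 0, -12], "twist": 0, "gripper": 0.15},
    {"translation": [0, 0, -15], "twist": 0, "gripper": 0.15}
  ]
}}

```text
clock: 8.47
eef_pos: [558.1, 92.0, 168.5]
tcp_rot: [-3.135, -0.007, 0.173]
contact_force: [0.9, 0.2, -0.5]
opening: 0.246
```

```bash
python3 - <<'E'
from h import *
m=camera_model("wrist");im=grab_frame("wrist");cv2.imwrite("pics/w9.png",im)
go(615.5,189.5,160,1.29); print(m["pose"][:3,3])
E
```

```text
cm [ 7.01 -8.61  1.53] twist -1.117 | pos [561.1  92.5 173.7] yaw 0.173 clk 8.52 op 0.247 q [ 0.157  0.322  1.821  0.008  0.985 -0.02 ]
[543.40575845 174.6997834  311.19792019]
```

View pics/w9.png

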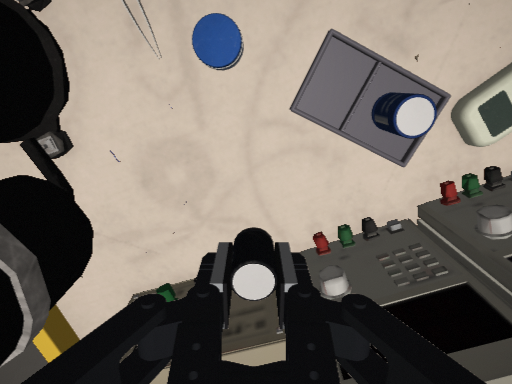

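Request:
{"method": "arm_command", "body": {
  "plan": [
    {"translation": [7, -8.6, 0.5], "twist": -1.117, "gripper": 0.15},
    {"translation": [7, -8.6, 0.5], "twist": -1.117, "gripper": 0.15},
    {"translation": [7, -8.6, 0.5], "twist": -1.117, "gripper": 0.15},
    {"translation": [7, -8.6, 0.5], "twist": -1.117, "gripper": 0.15},
    {"translation": [7, -8.6, 0.5], "twist": -1.117, "gripper": 0.15}
  ]
}}

```text
clock: 8.93
eef_pos: [616.1, 191.2, 171.4]
tcp_rot: [3.139, -0.012, 0.806]
contact_force: [-0.0, -0.2, -0.8]
opening: 0.249
```

Request:
{"method": "arm_command", "body": {
  "plan": [
    {"translation": [0, 0, 0], "twist": -0.49, "gripper": 0.15},
    {"translation": [0, 0, 0], "twist": -0.49, "gripper": 0.15},
    {"translation": [0, 0, 0], "twist": -0.49, "gripper": 0.15},
    {"translation": [0, 0, 0], "twist": -0.49, "gripper": 0.15},
    {"translation": [0, 0, 0], "twist": -0.49, "gripper": 0.15}
  ]
}}

```text
clock: 9.35
eef_pos: [616.1, 191.2, 172.4]
tcp_rot: [3.132, -0.01, 1.302]
contact_force: [1.0, -0.2, -0.3]
opening: 0.247
```

```bash
python3 - <<'E'
from h import *
m=camera_model("wrist");im=grab_frame("wrist");cv2.imwrite("pics/w10.png",im)
p=sense()["eef_pos"]; print(p, "TCPproj+22",ray(m,254,281,p[2]+22))
go(615.5,189.5,60,1.29)
E
```

```text
[616.16959709 191.18372026 172.32078904] TCPproj+22 [615.36141851 191.90373464 194.32078904]
cm [-0.29 -0.12 11.23] twist 0.004 | pos [616.2 191.2 172.3] yaw 1.294 clk 9.4 op 0.249 q [ 0.297  0.435  1.651  0.004  1.043 -1.   ]
```

View pics/w10.png

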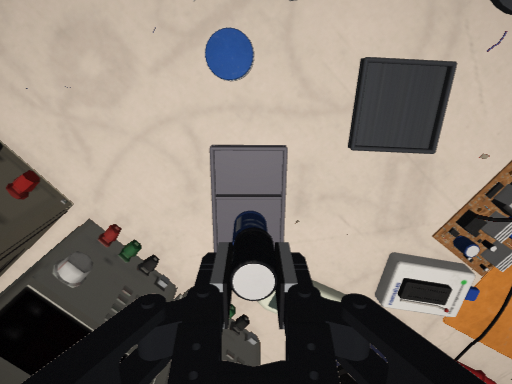

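Request:
{"method": "arm_command", "body": {
  "plan": [
    {"translation": [-0.2, 0.05, 4], "twist": 0, "gripper": 0.15},
    {"translation": [-0.2, 0.05, 8], "twist": 0, "gripper": 0.15},
    {"translation": [-0.2, 0.05, 11], "twist": 0, "gripper": 0.15},
    {"translation": [-0.2, 0.05, 13], "twist": 0, "gripper": 0.15},
    {"translation": [-0.2, 0.05, 13], "twist": 0, "gripper": 0.15}
  ]
}}

```text
clock: 9.82
eef_pos: [614.5, 189.1, 38.2]
tcp_rot: [3.138, -0.006, 1.29]
contact_force: [-0.8, -0.8, 0.3]
opening: 0.243
```

```bash
python3 - <<'E'
from h import *
go(616,189,17,1.292)
E
```

```text
cm [0.02 0.14 2.12] twist -0.002 | pos [614.5 189.1  38.2] yaw 1.29 clk 9.82 op 0.243 q [ 0.294  0.601  1.725  0.005  0.809 -0.999]
```

Request:
{"method": "arm_command", "body": {
  "plan": [
    {"translation": [0, 0.1, 0.8], "twist": 0, "gripper": 0.15},
    {"translation": [0, 0.1, 1.4], "twist": 0, "gripper": 0.15},
    {"translation": [0, 0.1, 1.8], "twist": 0, "gripper": 0.15},
    {"translation": [0, 0.1, 2.1], "twist": 0, "gripper": 0.15},
    {"translation": [0, 0.1, 2.1], "twist": 0, "gripper": 0.15}
  ]
}}

```text
clock: 10.23
eef_pos: [615.9, 189.0, 17.5]
tcp_rot: [3.138, -0.007, 1.289]
contact_force: [-0.7, -0.1, 0.1]
opening: 0.248
```

Request:
{"method": "arm_command", "body": {
  "plan": [
    {"translation": [0, 0, 0.1], "twist": 0, "gripper": 0.15},
    {"translation": [0, 0, 0.2], "twist": 0, "gripper": 0.15},
    {"translation": [0, 0, 0.25], "twist": 0, "gripper": 0.15},
    {"translation": [0, 0, 0.25], "twist": 0, "gripper": 0.15},
    {"translation": [0, 0, 0.25], "twist": 0, "gripper": 0.15}
  ]
}}

```text
clock: 10.65
eef_pos: [616.7, 189.2, 16.9]
tcp_rot: [3.136, -0.007, 1.289]
contact_force: [-3.4, -1.3, 12.9]
opening: 0.246
```

Request:
{"method": "arm_command", "body": {
  "plan": [
    {"translation": [0, 0, 0], "twist": 0, "gripper": 0.3},
    {"translation": [0, 0, 0], "twist": 0, "gripper": 0.36},
    {"translation": [0, 0, 0], "twist": 0, "gripper": 0.42},
    {"translation": [0, 0, 0], "twist": 0, "gripper": 0.42},
    {"translation": [0, 0, -0.5], "twist": 0, "gripper": 0.42}
  ]
}}

```text
clock: 11.07
eef_pos: [615.9, 188.9, 21.2]
tcp_rot: [3.138, -0.006, 1.289]
contact_force: [-0.5, 0.3, -0.6]
opening: 0.42
```

Request:
{"method": "arm_command", "body": {
  "plan": [
    {"translation": [0, 0, -3], "twist": 0, "gripper": 0.6},
    {"translation": [0, 0, -7], "twist": 0, "gripper": 0.6},
    {"translation": [0, 0, -11], "twist": 0, "gripper": 0.7},
    {"translation": [0, 0, -15], "twist": 0, "gripper": 0.8},
    {"translation": [0, 0, -18], "twist": 0, "gripper": 0.8}
  ]
}}

```text
clock: 11.48
eef_pos: [615.6, 188.2, 205.0]
tcp_rot: [3.135, -0.008, 1.289]
contact_force: [1.0, 0.4, -0.6]
opening: 0.797
```

```bash
python3 - <<'E'
from h import *
m=camera_model("wrist");im=grab_frame("wrist");cv2.imwrite("pics/w11.png",im)
P=[ray(m,*p,13)[:2] for p in ()]
go(458.5,286,200,1.42); print(m["pose"].tolist())
E
```

```text
cm [  4.87 -18.05   0.91] twist -0.131 | pos [618.2 189.  210.7] yaw 1.289 clk 11.53 op 0.799 q [ 0.293  0.396  1.618  0.004  1.111 -0.998]
[[0.2775723015556656, 0.9046263269958393, 0.3234266932631033, 533.744579711836], [0.9606771494631723, -0.26391419981740555, -0.08630590729521513, 211.11823653318643], [0.007282301037607527, 0.3346647630700809, -0.9423091130042424, 346.6748767870001], [0.0, 0.0, 0.0, 1.0]]
```

View pics/w11.png

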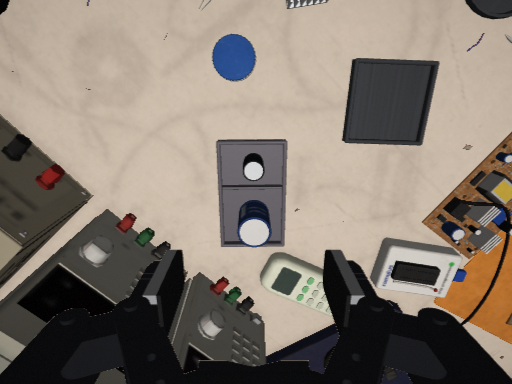

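Both capacitors stand in their bays: small at (254,167), large at (254,225). Next the heat sink.

```bash
python3 - <<'E'
from h import *
m=camera_model("wrist")
P=np.array([ray(m,u,v,13)[:2] for u,v in ((353.5,57.5),(439.5,61.5),(422,145.5),(343,141.5))])
print(P.round(1),P.mean(0).round(1)); a=(P[0]+P[1]-P[2]-P[3])/2; b=(P[1]+P[2]-P[0]-P[3])/2; print(np.linalg.norm(a),np.linalg.norm(b),np.arctan2(b[1],b[0]),np.arctan2(a[1],a[0]))
go(458.5,286,200,1.42)
E
```

```text
[[546.5 315.1]
 [573.8 396.7]
 [653.9 371.2]
 [625.6 289.8]] [599.9 343.2]
83.57577986176076 86.06172754703685 1.2423133450882506 2.8331431707469457
cm [  4.87 -18.05   0.91] twist -0.131 | pos [618.2 189.  210.7] yaw 1.289 clk 11.53 op 0.799 q [ 0.293  0.396  1.618  0.004  1.111 -0.998]
```

Request:
{"method": "arm_command", "body": {
  "plan": [
    {"translation": [4.8, -18, 0.9], "twist": -0.131, "gripper": 0.8},
    {"translation": [4.8, -18, 0.9], "twist": -0.131, "gripper": 0.8},
    {"translation": [4.8, -18, 0.9], "twist": -0.131, "gripper": 0.8},
    {"translation": [4.8, -18, 0.9], "twist": -0.131, "gripper": 0.8},
    {"translation": [4.8, -18, 0.9], "twist": -0.131, "gripper": 0.8}
  ]
}}

```text
clock: 11.95
eef_pos: [454.6, 286.4, 199.8]
tcp_rot: [3.13, -0.01, 1.421]
contact_force: [0.7, 0.1, 0.1]
opening: 0.797
```

```bash
python3 - <<'E'
from h import *
go(458.5,286,100,1.42)
m=camera_model("wrist");im=grab_frame("wrist");cv2.imwrite("pics/w12.png",im); print(m["pose"][:3,3],proj(m,(458.5,286,29)))
go(458.5,286,100,1.42)
E
```

```text
cm [-0.08  0.27  9.98] twist 0.001 | pos [454.6 286.4 199.8] yaw 1.421 clk 11.95 op 0.797 q [ 0.559  0.244  1.864 -0.     1.019 -0.862]
[369.7126218  298.11057578 340.99170241] [251.59993086 171.11100003]
cm [-0.14  0.36  9.99] twist 0.002 | pos [453.9 287.1 199.8] yaw 1.422 clk 12.0 op 0.799 q [ 0.561  0.243  1.864  0.     1.019 -0.861]
```

View pics/w12.png

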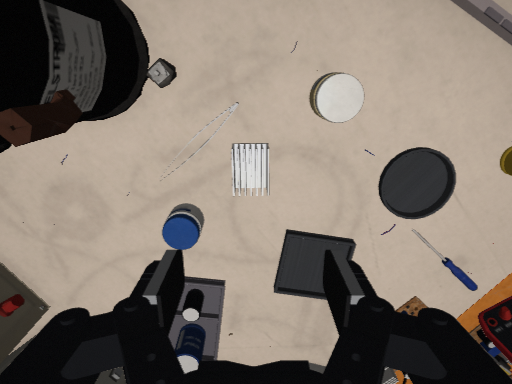

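Request:
{"method": "arm_command", "body": {
  "plan": [
    {"translation": [-0.1, 0.4, 4], "twist": 0, "gripper": 0.8},
    {"translation": [-0.1, 0.4, 8], "twist": 0, "gripper": 0.8},
    {"translation": [-0.1, 0.4, 12], "twist": 0, "gripper": 0.8},
    {"translation": [-0.1, 0.4, 14], "twist": 0, "gripper": 0.75},
    {"translation": [-0.1, 0.4, 14], "twist": 0, "gripper": 0.75}
  ]
}}

```text
clock: 12.42
eef_pos: [456.7, 284.8, 55.6]
tcp_rot: [3.136, -0.005, 1.422]
contact_force: [-0.0, -0.7, 0.4]
opening: 0.753
```

```bash
python3 - <<'E'
from h import *
m=camera_model("wrist");im=grab_frame("wrist");cv2.imwrite("pics/w13.png",im); print(proj(m,(458.5,286,29)))
go(458.5,286,5,1.42)
E
```

```text
[255.08717287 235.47889079]
cm [ 0.01 -0.01  5.3 ] twist 0.002 | pos [458.1 285.6  58. ] yaw 1.422 clk 12.47 op 0.752 q [ 5.550e-01  4.500e-01  1.954e+00  1.000e-03  7.280e-01 -8.680e-01]
```

View pics/w13.png

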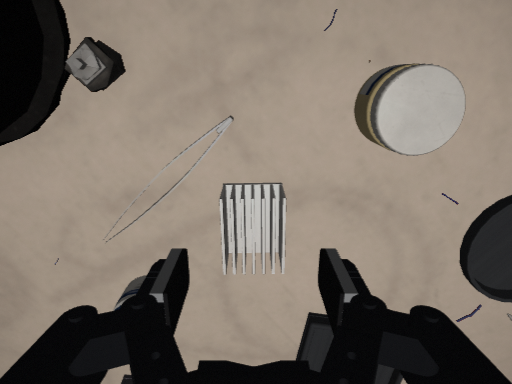

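Request:
{"method": "arm_command", "body": {
  "plan": [
    {"translation": [0, 0, 2.5], "twist": 0, "gripper": 0.75},
    {"translation": [0, 0, 4.2], "twist": 0, "gripper": 0.75},
    {"translation": [0, 0, 5.2], "twist": 0, "gripper": 0.75},
    {"translation": [0, 0, 5.2], "twist": 0, "gripper": 0.75},
    {"translation": [0, 0, 5.2], "twist": 0, "gripper": 0.65}
  ]
}}

```text
clock: 12.88
eef_pos: [459.3, 286.3, 7.1]
tcp_rot: [3.133, -0.008, 1.422]
contact_force: [0.1, 0.2, 0.0]
opening: 0.657
```

Request:
{"method": "arm_command", "body": {
  "plan": [
    {"translation": [0, 0, 0], "twist": 0, "gripper": 0.5},
    {"translation": [0, 0, 0], "twist": 0, "gripper": 0.35},
    {"translation": [0, 0, 0], "twist": 0, "gripper": 0.35},
    {"translation": [0, 0, 0], "twist": 0, "gripper": 0.35},
    {"translation": [0, 0, 0], "twist": 0, "gripper": 0.35}
  ],
  "squeeze": 30
}}

```text
clock: 13.3
eef_pos: [460.5, 287.0, 8.8]
tcp_rot: [3.131, -0.01, 1.422]
contact_force: [-0.5, -1.0, 7.8]
opening: 0.446
```

Request:
{"method": "arm_command", "body": {
  "plan": [
    {"translation": [0, 0, -1], "twist": 0, "gripper": 0.35},
    {"translation": [0, 0, -4], "twist": 0, "gripper": 0.35},
    {"translation": [0, 0, -8], "twist": 0, "gripper": 0.35},
    {"translation": [0, 0, -11], "twist": 0, "gripper": 0.35},
    {"translation": [0, 0, -13], "twist": 0, "gripper": 0.35}
  ]
}}

```text
clock: 13.72
eef_pos: [460.1, 286.7, 143.4]
tcp_rot: [3.127, -0.013, 1.422]
contact_force: [0.3, 0.9, -1.2]
opening: 0.442
```

```bash
python3 - <<'E'
from h import *
m=camera_model("wrist");im=grab_frame("wrist");cv2.imwrite("pics/w14.png",im)
go(596,342.5,150,1.26)
E
```

```text
cm [ 7.43 12.5  -0.05] twist 0.162 | pos [461.5 287.6 146.2] yaw 1.422 clk 13.77 op 0.448 q [ 0.554  0.317  1.902  0.     0.9   -0.868]
```

View pics/w14.png

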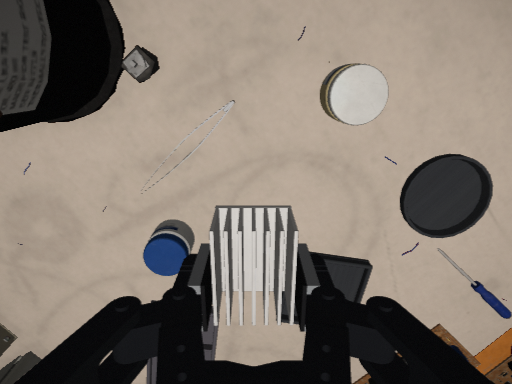

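Request:
{"method": "arm_command", "body": {
  "plan": [
    {"translation": [7.4, 12.5, 0], "twist": 0.162, "gripper": 0.35},
    {"translation": [7.4, 12.5, 0], "twist": 0.162, "gripper": 0.35},
    {"translation": [7.4, 12.5, 0], "twist": 0.162, "gripper": 0.35},
    {"translation": [7.4, 12.5, 0], "twist": 0.162, "gripper": 0.35},
    {"translation": [7.4, 12.5, 0], "twist": 0.162, "gripper": 0.35}
  ]
}}

```text
clock: 14.18
eef_pos: [600.9, 344.2, 151.4]
tcp_rot: [3.123, -0.022, 1.26]
contact_force: [-1.0, -0.2, -0.2]
opening: 0.444
```

```bash
python3 - <<'E'
from h import *
go(596,342.5,150,1.26)
m=camera_model("wrist");im=grab_frame("wrist");cv2.imwrite("pics/w15.png",im)
go(596,342.5,60,1.26)
np.save("m15.npy",m["pose"])
E
```

```text
cm [-0.31 -0.41  0.13] twist -0.0 | pos [600.9 344.2 151.4] yaw 1.26 clk 14.18 op 0.444 q [ 5.180e-01  5.170e-01  1.568e+00  1.000e-03  1.028e+00 -7.430e-01]
cm [-0.28 -0.33  9.04] twist -0.0 | pos [598.1 343.  150.5] yaw 1.26 clk 14.23 op 0.444 q [ 5.180e-01  5.150e-01  1.573e+00  1.000e-03  1.028e+00 -7.420e-01]
```

View pics/w15.png

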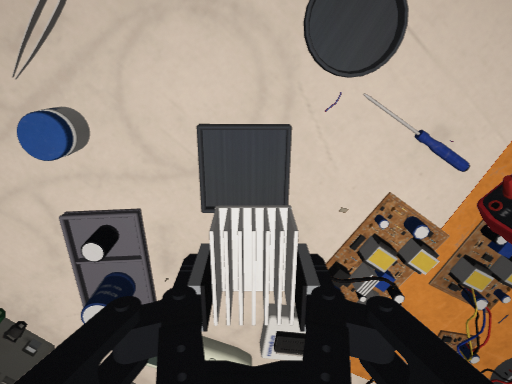

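```bash
python3 - <<'E'
from h import *
m=camera_model("wrist"); p=sense()["eef_pos"]
P=np.array([ray(m,u,v,13)[:2] for u,v in ((196.5,124),(292,124),(288.5,212),(201,213))])
print(P.round(1),P.mean(0).round(1)); a=(P[0]+P[1]-P[2]-P[3])/2; b=(P[1]+P[2]-P[0]-P[3])/2; print(np.linalg.norm(a),np.linalg.norm(b),np.arctan2(b[1],b[0]))
Q=np.array([ray(m,u,v,p[2]+21)[:2] for u,v in ((211,327),(298,325),(290,209),(219,209))]); print(p,Q.round(1),Q.mean(0))
E
```

```text
[[538.8 313.9]
 [564.2 392.1]
 [643.1 366.9]
 [618.  287.6]] [591.1 340.1]
83.14690523044403 82.76598708166344 1.2608777680455705
[598.06620336 342.96830153 150.48324314] [[615.7 316.3]
 [627.9 355.7]
 [569.1 368. ]
 [560.  340.5]] [593.18437064 345.1257922 ]
```

Request:
{"method": "arm_command", "body": {
  "plan": [
    {"translation": [-0.45, -0.1, 2], "twist": 0, "gripper": 0.35},
    {"translation": [-0.45, -0.1, 4], "twist": 0, "gripper": 0.35},
    {"translation": [-0.45, -0.1, 6], "twist": 0, "gripper": 0.35},
    {"translation": [-0.45, -0.1, 8], "twist": 0, "gripper": 0.35},
    {"translation": [-0.45, -0.1, 10], "twist": 0, "gripper": 0.35}
  ]
}}

```text
clock: 14.65
eef_pos: [596.5, 339.8, 50.2]
tcp_rot: [3.126, -0.019, 1.26]
contact_force: [0.2, 0.2, -0.3]
opening: 0.445
```

```bash
python3 - <<'E'
from h import *
m=camera_model("wrist");im=grab_frame("wrist");cv2.imwrite("pics/w16.png",im)
go(596,341.5,14,1.26); print(sense()["tcp_rot"])
E
```

```text
cm [0.27 0.02 3.21] twist 0.0 | pos [594.4 338.6  46. ] yaw 1.26 clk 14.7 op 0.443 q [ 0.515  0.635  1.635  0.002  0.852 -0.746]
[ 3.12939753 -0.01505521  1.26002253]
```

View pics/w16.png

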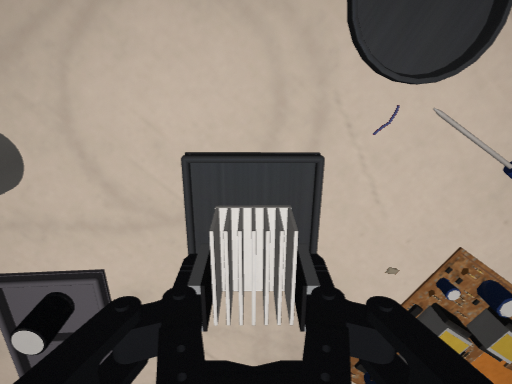

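Request:
{"method": "arm_command", "body": {
  "plan": [
    {"translation": [0.18, 0.2, 0.8], "twist": 0, "gripper": 0.35},
    {"translation": [0.18, 0.2, 1.6], "twist": 0, "gripper": 0.35},
    {"translation": [0.18, 0.2, 2.3], "twist": 0, "gripper": 0.35},
    {"translation": [0.18, 0.2, 3], "twist": 0, "gripper": 0.35},
    {"translation": [0.18, 0.2, 3], "twist": 0, "gripper": 0.35}
  ]
}}

```text
clock: 15.12
eef_pos: [596.8, 339.8, 15.2]
tcp_rot: [3.13, -0.014, 1.26]
contact_force: [-0.3, -0.7, -1.3]
opening: 0.448
```

```bash
python3 - <<'E'
from h import *
m=camera_model("wrist");im=grab_frame("wrist");cv2.imwrite("pics/w17.png",im)
go(596,341.5,12,1.26); print(sense()["tcp_rot"],sense()["contact_force"])
E
```

```text
cm [ 0.11 -0.16  0.38] twist -0.0 | pos [597.1 339.9  15.8] yaw 1.26 clk 15.17 op 0.447 q [ 0.515  0.679  1.636  0.002  0.808 -0.746]
[ 3.1298684  -0.01454748  1.25996264] [ 0.06278254  0.93483003 -0.11056113]
```

View pics/w17.png

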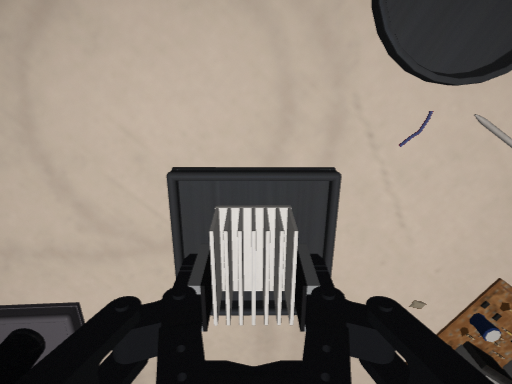

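Request:
{"method": "arm_command", "body": {
  "plan": [
    {"translation": [0, 0, 0.15], "twist": 0, "gripper": 0.35},
    {"translation": [0, 0, 0.3], "twist": 0, "gripper": 0.35},
    {"translation": [0, 0, 0.4], "twist": 0, "gripper": 0.35},
    {"translation": [0, 0, 0.4], "twist": 0, "gripper": 0.35},
    {"translation": [0, 0, 0.4], "twist": 0, "gripper": 0.35}
  ]
}}

```text
clock: 15.58
eef_pos: [597.3, 340.1, 12.0]
tcp_rot: [3.13, -0.015, 1.26]
contact_force: [-0.0, 0.5, -0.6]
opening: 0.445
```

Request:
{"method": "arm_command", "body": {
  "plan": [
    {"translation": [0, 0, 0.1], "twist": 0, "gripper": 0.35},
    {"translation": [0, 0, 0.2], "twist": 0, "gripper": 0.35},
    {"translation": [0, 0, 0.3], "twist": 0, "gripper": 0.35},
    {"translation": [0, 0, 0.3], "twist": 0, "gripper": 0.35},
    {"translation": [0, 0, 0.3], "twist": 0, "gripper": 0.35}
  ]
}}

```text
clock: 16.0
eef_pos: [597.4, 340.1, 11.9]
tcp_rot: [3.129, -0.015, 1.26]
contact_force: [-8.2, -4.1, 24.8]
opening: 0.444
```

Request:
{"method": "arm_command", "body": {
  "plan": [
    {"translation": [0, 0, -0.1], "twist": 0, "gripper": 0.45},
    {"translation": [0, 0, -0.1], "twist": 0, "gripper": 0.5},
    {"translation": [0, 0, -0.1], "twist": 0, "gripper": 0.51},
    {"translation": [0, 0, -0.4], "twist": 0, "gripper": 0.51},
    {"translation": [0, 0, -1], "twist": 0, "gripper": 0.51}
  ]
}}

```text
clock: 16.42
eef_pos: [596.6, 339.6, 21.0]
tcp_rot: [3.131, -0.013, 1.26]
contact_force: [-0.1, -0.1, -0.4]
opening: 0.512
```

Request:
{"method": "arm_command", "body": {
  "plan": [
    {"translation": [0, 0, -3], "twist": 0, "gripper": 0.55},
    {"translation": [0, 0, -7], "twist": 0, "gripper": 0.6},
    {"translation": [0, 0, -11], "twist": 0, "gripper": 0.8},
    {"translation": [0, 0, -15], "twist": 0, "gripper": 0.9},
    {"translation": [0, 0, -18], "twist": 0, "gripper": 0.9}
  ]
}}

```text
clock: 16.83
eef_pos: [594.7, 338.3, 204.9]
tcp_rot: [3.129, -0.016, 1.26]
contact_force: [0.2, 0.1, 0.5]
opening: 0.899
```

Request:
{"method": "arm_command", "body": {
  "plan": [
    {"translation": [0, 0, 0], "twist": 0, "gripper": 0.9},
    {"translation": [0, 0, 0], "twist": 0, "gripper": 0.9},
    {"translation": [0, 0, 1], "twist": 0, "gripper": 0.9},
    {"translation": [0, 0, 3], "twist": 0, "gripper": 0.9},
    {"translation": [0, 0, 6], "twist": 0, "gripper": 0.9}
  ]
}}

```text
clock: 17.25
eef_pos: [595.9, 339.1, 144.0]
tcp_rot: [3.128, -0.017, 1.26]
contact_force: [0.2, 0.0, -0.1]
opening: 0.9
```

```bash
python3 - <<'E'
from h import *
m=camera_model("wrist");im=grab_frame("wrist");cv2.imwrite("pics/w18.png",im)
go(399.5,377.5,200,1.26); print(sense()["tcp_rot"],sense()["contact_force"])
E
```

```text
cm [ -1.97 -19.54  -6.56] twist -0.0 | pos [592.1 336.9 135.8] yaw 1.26 clk 17.3 op 0.9 q [ 5.150e-01  5.260e-01  1.590e+00  1.000e-03  1.014e+00 -7.460e-01]
[ 3.13513451 -0.00874469  1.25995576] [-2.00059366 -1.23616957 -4.75231933]
```

View pics/w18.png

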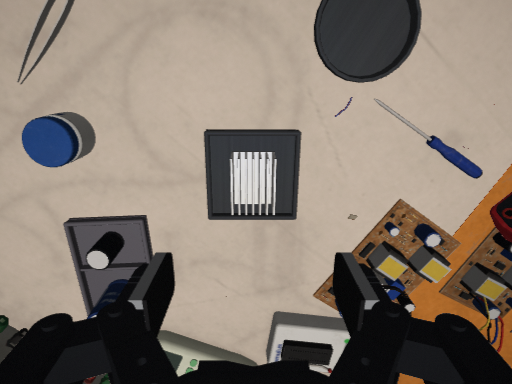

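The heat sink stands in the square tray at (253,183), fins up. The scene view will check it later. Next the flux jar.

Request:
{"method": "arm_command", "body": {
  "plan": [
    {"translation": [-2, -19.5, -5], "twist": 0, "gripper": 0.9},
    {"translation": [-2, -19.5, -5], "twist": 0, "gripper": 0.9},
    {"translation": [-2, -19.5, -5], "twist": 0, "gripper": 0.9},
    {"translation": [-2, -19.5, -5], "twist": 0, "gripper": 0.9},
    {"translation": [-2, -19.5, -5], "twist": 0, "gripper": 0.9}
  ]
}}

```text
clock: 17.72
eef_pos: [396.6, 376.1, 182.6]
tcp_rot: [3.138, -0.005, 1.26]
contact_force: [1.0, 0.6, 0.2]
opening: 0.9
```

Request:
{"method": "arm_command", "body": {
  "plan": [
    {"translation": [0, 0, 0], "twist": 0, "gripper": 0.9},
    {"translation": [0, 0, 0], "twist": 0, "gripper": 0.9},
    {"translation": [0, 0, 0], "twist": 0, "gripper": 0.9},
    {"translation": [0, 0, 1], "twist": 0, "gripper": 0.9},
    {"translation": [0, 0, 2], "twist": 0, "gripper": 0.9}
  ]
}}

```text
clock: 18.13
eef_pos: [397.9, 376.0, 161.5]
tcp_rot: [3.137, -0.005, 1.259]
contact_force: [0.4, -0.3, 0.2]
opening: 0.896
```

```bash
python3 - <<'E'
from h import *
m=camera_model("wrist");im=grab_frame("wrist");cv2.imwrite("pics/w19.png",im)
go(399.5,377.5,100,1.26); print(sense()["tcp_rot"],proj(m,(399.5,377.5,36)))
wblob(im,(0,0,185),(180,35,255),(215,140,290,225),m,36,"flux")
S=grab_frame("scene"); cv2.imwrite("pics/s1.png",cv2.resize(S[150:300,100:340],None,fx=3,fy=3,interpolation=cv2.INTER_CUBIC))
E
```

```text
cm [0.32 0.17 5.91] twist -0.002 | pos [396.7 374.9 159.1] yaw 1.258 clk 18.18 op 0.896 q [ 0.755  0.313  1.873 -0.002  0.954 -0.502]
[ 3.13906692e+00 -1.89451444e-03  1.25844005e+00] [254.36187039 183.34312107]
flux px [253.2 184.2] ell [398.2 378.4] [37.4 41.6] rect [398.6 377.4] [40.6 38.8] 73.5
```

View pics/w19.png

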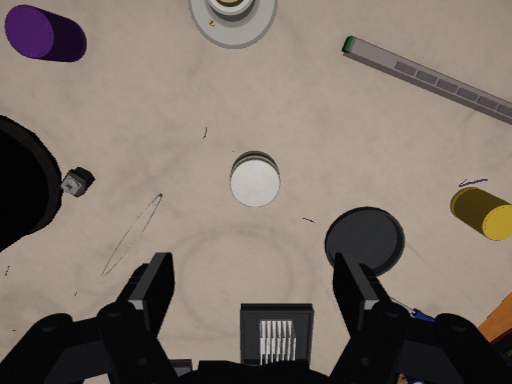

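View pics/s1.png

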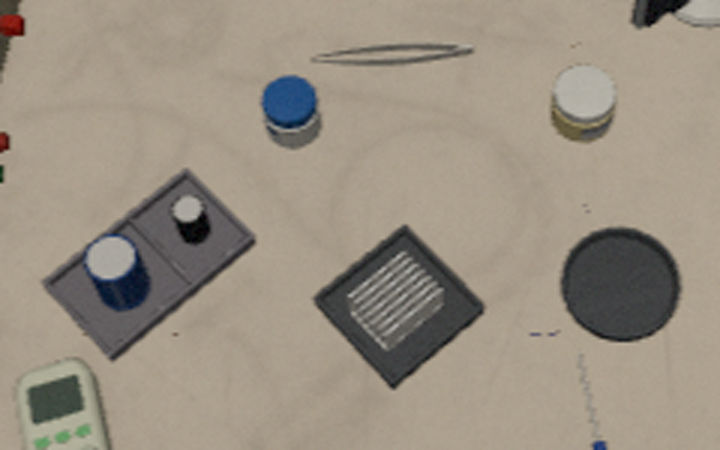

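All three placed parts sit properly in the scene view. The flux lid is at (254,184) in the wrist view, as predicted. Descending.

Request:
{"method": "arm_command", "body": {
  "plan": [
    {"translation": [0.3, 0.25, 3], "twist": 0, "gripper": 0.9},
    {"translation": [0.3, 0.25, 6], "twist": 0, "gripper": 0.9},
    {"translation": [0.3, 0.25, 8], "twist": 0, "gripper": 0.9},
    {"translation": [0.3, 0.25, 10], "twist": 0, "gripper": 0.9},
    {"translation": [0.3, 0.25, 10], "twist": 0, "gripper": 0.9}
  ]
}}

```text
clock: 18.65
eef_pos: [398.4, 374.7, 55.8]
tcp_rot: [-3.14, 0.005, 1.258]
contact_force: [-0.6, -0.4, -1.6]
opening: 0.902
```

```bash
python3 - <<'E'
from h import *
m=camera_model("wrist");im=grab_frame("wrist");cv2.imwrite("pics/w20.png",im)
go(399,378,10,1.26); print(sense()["tcp_rot"],proj(m,(399,378,36)))
wblob(im,(0,0,170),(180,30,255),(205,180,300,290),m,36,"flux")
E
```

```text
cm [ 0.26 -0.09  4.76] twist -0.002 | pos [399.1 375.4  57.6] yaw 1.258 clk 18.7 op 0.901 q [ 0.753  0.465  1.927 -0.002  0.753 -0.503]
[-3.14129564  0.00318892  1.25769317] [258.7258323  238.01394515]
flux px [258.5 238. ] ell [399.7 377.7] [41.5 41.8] rect [399.7 377.6] [41.6 41.7] 72.2
```

View pics/w20.png

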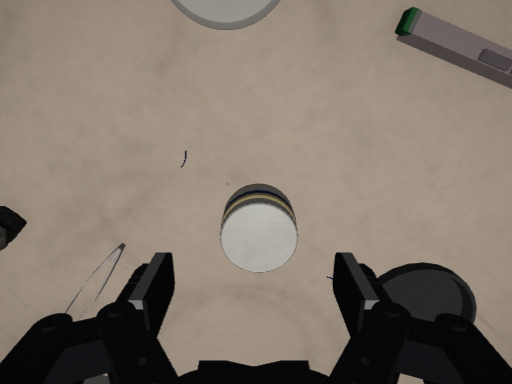

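Request:
{"method": "arm_command", "body": {
  "plan": [
    {"translation": [0.25, 0, 2.4], "twist": 0, "gripper": 0.9},
    {"translation": [0.25, 0, 3.8], "twist": 0, "gripper": 0.9},
    {"translation": [0.25, 0, 4.6], "twist": 0, "gripper": 0.9},
    {"translation": [0.25, 0, 4.6], "twist": 0, "gripper": 0.9},
    {"translation": [0.25, 0, 4.6], "twist": 0, "gripper": 0.8}
  ]
}}

```text
clock: 19.12
eef_pos: [400.3, 377.9, 12.4]
tcp_rot: [-3.142, 0.003, 1.257]
contact_force: [0.1, -0.2, -0.1]
opening: 0.806
```

Request:
{"method": "arm_command", "body": {
  "plan": [
    {"translation": [0, 0, 0.1], "twist": 0, "gripper": 0.7},
    {"translation": [0, 0, 0.1], "twist": 0, "gripper": 0.6},
    {"translation": [0, 0, 0.1], "twist": 0, "gripper": 0.45},
    {"translation": [0, 0, 0.1], "twist": 0, "gripper": 0.45},
    {"translation": [0, 0, 0.1], "twist": 0, "gripper": 0.45}
  ],
  "squeeze": 30
}}

```text
clock: 19.53
eef_pos: [400.9, 378.4, 12.7]
tcp_rot: [3.141, 0.001, 1.258]
contact_force: [-0.6, -1.2, 6.3]
opening: 0.523
```

Request:
{"method": "arm_command", "body": {
  "plan": [
    {"translation": [0, 0, -1], "twist": 0, "gripper": 0.45},
    {"translation": [0, 0, -4], "twist": 0, "gripper": 0.45},
    {"translation": [0, 0, -8], "twist": 0, "gripper": 0.45},
    {"translation": [0, 0, -10], "twist": 0, "gripper": 0.45},
    {"translation": [0, 0, -10], "twist": 0, "gripper": 0.45}
  ]
}}

```text
clock: 19.95
eef_pos: [403.3, 380.9, 118.4]
tcp_rot: [3.137, -0.006, 1.258]
contact_force: [0.0, 0.1, -1.6]
opening: 0.522
```

```bash
python3 - <<'E'
from h import *
m=camera_model("wrist");im=grab_frame("wrist");cv2.imwrite("pics/w21.png",im)
go(506,463.5,120,1.26); print(sense()["tcp_rot"],sense()["contact_force"])
E
```

```text
cm [11.15  7.29 -0.33] twist -0.002 | pos [402.3 379.9 116. ] yaw 1.258 clk 20.0 op 0.523 q [ 0.755  0.38   1.89  -0.002  0.867 -0.501]
[ 3.13791872 -0.00395997  1.25752326] [ 0.13420915 -0.35747293 -1.57501973]
```

View pics/w21.png

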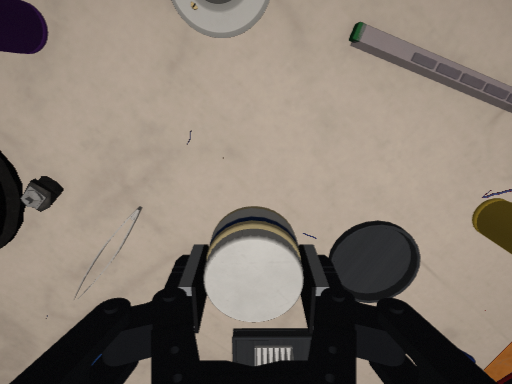

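Request:
{"method": "arm_command", "body": {
  "plan": [
    {"translation": [11.1, 7.3, 0], "twist": 0, "gripper": 0.45},
    {"translation": [11.1, 7.3, 0], "twist": 0, "gripper": 0.45},
    {"translation": [11.1, 7.3, 0], "twist": 0, "gripper": 0.45},
    {"translation": [11.1, 7.3, 0], "twist": 0, "gripper": 0.45},
    {"translation": [11.1, 7.3, 0], "twist": 0, "gripper": 0.45}
  ]
}}

```text
clock: 20.42
eef_pos: [507.7, 464.4, 115.5]
tcp_rot: [3.138, -0.005, 1.257]
contact_force: [-0.1, -1.0, -0.7]
opening: 0.524
```

```bash
python3 - <<'E'
from h import *
m=camera_model("wrist");st=sense();im=grab_frame("wrist");cv2.imwrite("pics/w22.png",im)
print(st["eef_pos"],st["tcp_rot"])
wblob(im,(0,0,150),(180,30,255),(195,230,310,330),m,st["eef_pos"][2]+36-12.7,"jar")
g=cv2.inRange(im,(0,0,0),(90,90,90)); 
wblob(im,(0,0,0),(180,255,90),(180,130,330,235),m,12,"dish")
go(506,463.5,120,1.26)
E
```

```text
[507.74624447 464.41938224 115.52204582] [ 3.13756228 -0.0045199   1.25733643]
jar px [253.1 279.6] ell [506.4 465.1] [42.6 42.8] rect [506.4 465.2] [42.6 42.6] 71.9
dish px [251.4 190.7] ell [507.2 463.6] [82.  84.9] rect [505.9 463.9] [80.  82.2] 71.9
cm [ 0.07 -0.   -0.49] twist -0.003 | pos [505.8 462.8 115.1] yaw 1.257 clk 20.47 op 0.521 q [ 7.390e-01  5.590e-01  1.586e+00 -1.000e-03  9.930e-01 -5.170e-01]
```

View pics/w22.png

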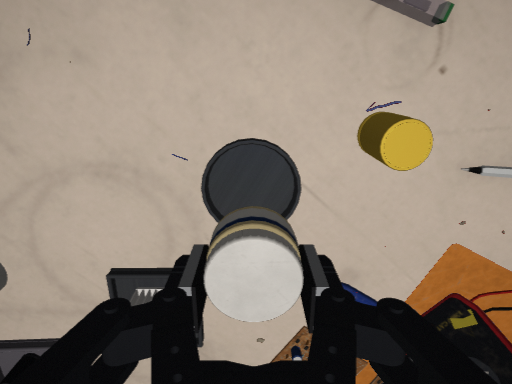

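Request:
{"method": "arm_command", "body": {
  "plan": [
    {"translation": [0.1, 0.15, 3], "twist": 0, "gripper": 0.45},
    {"translation": [0.1, 0.15, 6], "twist": 0, "gripper": 0.45},
    {"translation": [0.1, 0.15, 7.5], "twist": 0, "gripper": 0.45},
    {"translation": [0.1, 0.15, 8], "twist": 0, "gripper": 0.45},
    {"translation": [0.1, 0.15, 8], "twist": 0, "gripper": 0.45}
  ]
}}

```text
clock: 20.88
eef_pos: [506.3, 462.1, 33.5]
tcp_rot: [3.141, 0.001, 1.257]
contact_force: [0.4, -0.3, -1.5]
opening: 0.518
```

```bash
python3 - <<'E'
from h import *
m=camera_model("wrist");st=sense();im=grab_frame("wrist");cv2.imwrite("pics/w23.png",im)
go(507.5,463.2,16,1.257)
E
```

```text
cm [0.02 0.01 1.91] twist 0.0 | pos [507.3 463.   35.1] yaw 1.257 clk 20.93 op 0.525 q [ 0.738  0.659  1.618 -0.002  0.863 -0.518]
```

View pics/w23.png

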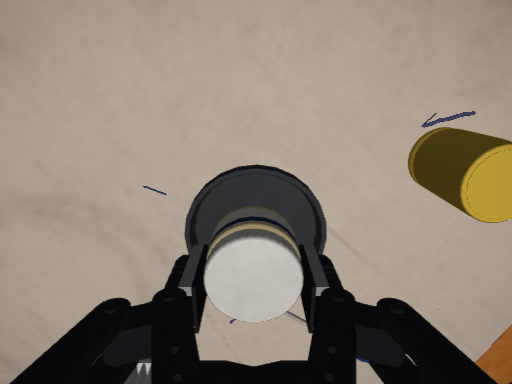

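Request:
{"method": "arm_command", "body": {
  "plan": [
    {"translation": [0.12, 0, 0.6], "twist": 0, "gripper": 0.45},
    {"translation": [0.12, 0, 1.1], "twist": 0, "gripper": 0.45},
    {"translation": [0.12, 0, 1.5], "twist": 0, "gripper": 0.45},
    {"translation": [0.12, 0, 1.8], "twist": 0, "gripper": 0.45},
    {"translation": [0.12, 0, 1.8], "twist": 0, "gripper": 0.45}
  ]
}}

```text
clock: 21.35
eef_pos: [507.5, 463.9, 16.6]
tcp_rot: [3.14, -0.001, 1.257]
contact_force: [0.4, -0.0, -0.3]
opening: 0.52
```

Request:
{"method": "arm_command", "body": {
  "plan": [
    {"translation": [0, 0, 0.1], "twist": 0, "gripper": 0.45},
    {"translation": [0, 0, 0.2], "twist": 0, "gripper": 0.45},
    {"translation": [0, 0, 0.3], "twist": 0, "gripper": 0.45},
    {"translation": [0, 0, 0.3], "twist": 0, "gripper": 0.45},
    {"translation": [0, 0, 0.3], "twist": 0, "gripper": 0.45}
  ]
}}

```text
clock: 21.77
eef_pos: [507.7, 464.1, 15.7]
tcp_rot: [3.14, -0.001, 1.257]
contact_force: [-3.5, -4.2, 16.4]
opening: 0.522
```

Contact (16 N). Release and rise.

Request:
{"method": "arm_command", "body": {
  "plan": [
    {"translation": [0, 0, 0], "twist": 0, "gripper": 0.55},
    {"translation": [0, 0, 0], "twist": 0, "gripper": 0.6},
    {"translation": [0, 0, 0], "twist": 0, "gripper": 0.64},
    {"translation": [0, 0, -0.3], "twist": 0, "gripper": 0.66},
    {"translation": [0, 0, -1], "twist": 0, "gripper": 0.7}
  ]
}}

```text
clock: 22.18
eef_pos: [507.0, 463.6, 24.9]
tcp_rot: [3.141, 0.001, 1.257]
contact_force: [-0.7, 0.8, 0.4]
opening: 0.701
```

Request:
{"method": "arm_command", "body": {
  "plan": [
    {"translation": [0, 0, -4], "twist": 0, "gripper": 0.8},
    {"translation": [0, 0, -8], "twist": 0, "gripper": 0.8},
    {"translation": [0, 0, -12], "twist": 0, "gripper": 0.8},
    {"translation": [0, 0, -13], "twist": 0, "gripper": 0.8},
    {"translation": [0, 0, -13], "twist": 0, "gripper": 0.8}
  ]
}}

```text
clock: 22.6
eef_pos: [509.0, 465.5, 160.1]
tcp_rot: [3.137, -0.006, 1.257]
contact_force: [0.3, 1.0, 0.6]
opening: 0.796
```

Request:
{"method": "arm_command", "body": {
  "plan": [
    {"translation": [0, 0, 0], "twist": 0, "gripper": 0.8},
    {"translation": [0, 0, 0], "twist": 0, "gripper": 0.8},
    {"translation": [0, 0, 0], "twist": 0, "gripper": 0.8},
    {"translation": [0, 0, 0], "twist": 0, "gripper": 0.8},
    {"translation": [0, 0, 0], "twist": 0, "gripper": 0.8}
  ]
}}

```text
clock: 23.02
eef_pos: [508.5, 465.1, 158.7]
tcp_rot: [3.138, -0.004, 1.257]
contact_force: [-0.4, 0.2, -0.6]
opening: 0.801
```

```bash
python3 - <<'E'
from h import *
m=camera_model("wrist");st=sense();im=grab_frame("wrist");cv2.imwrite("pics/w24.png",im)
print(st["eef_pos"],st["tcp_rot"])
wblob(im,(0,0,170),(180,40,255),(215,155,295,245),m,39,"jar")
wblob(im,(0,0,0),(180,255,95),(170,120,335,260),m,12,"dish")
go(510.5,202,180,0.38)
E
```

```text
[508.46270368 465.08665579 158.69279169] [ 3.13772305 -0.00428468  1.25749591]
jar px [251.2 182.1] ell [507.  464.7] [41.7 41.9] rect [506.8 464.9] [42.3 41.5] 72.0
dish px [249.8 171.9] ell [506.  463.6] [79.7 81.3] rect [505.8 463.3] [80.2 80.9] 72.0
cm [-24.97   8.3   -2.19] twist 0.877 | pos [508.6 465.2 159. ] yaw 1.257 clk 23.07 op 0.8 q [ 7.390e-01  5.160e-01  1.551e+00 -1.000e-03  1.069e+00 -5.170e-01]
```

View pics/w24.png

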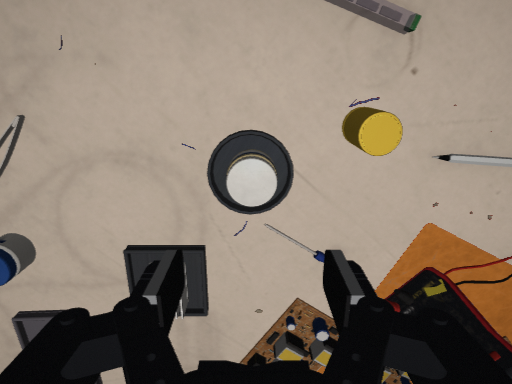

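The jar sits flat in the dish, lid at (252,182), about 1 mm off centre. Now the grease pot, keeping the yaw.

Request:
{"method": "arm_command", "body": {
  "plan": [
    {"translation": [-25, 8.3, -1], "twist": 0, "gripper": 0.8},
    {"translation": [-25, 8.3, -1], "twist": 0, "gripper": 0.8},
    {"translation": [-25, 8.3, -1], "twist": 0, "gripper": 0.8},
    {"translation": [-25, 8.3, -1], "twist": 0, "gripper": 0.8},
    {"translation": [-25, 8.3, -1], "twist": 0, "gripper": 0.8}
  ]
}}

```text
clock: 23.48
eef_pos: [509.5, 255.5, 166.0]
tcp_rot: [3.138, -0.004, 1.258]
contact_force: [0.6, -0.5, 0.5]
opening: 0.802
```

```bash
python3 - <<'E'
from h import *
go(510.5,202,165,1.257)
E
```

```text
cm [-5.06  1.74  0.08] twist 0.001 | pos [509.5 255.5 166. ] yaw 1.258 clk 23.48 op 0.802 q [ 0.462  0.337  1.818  0.     0.981 -0.796]
```

Request:
{"method": "arm_command", "body": {
  "plan": [
    {"translation": [-5.1, 1.7, 0], "twist": 0, "gripper": 0.8},
    {"translation": [-5.1, 1.7, 0], "twist": 0, "gripper": 0.8},
    {"translation": [-5.1, 1.7, 1.5], "twist": 0, "gripper": 0.8},
    {"translation": [-5.1, 1.7, 3], "twist": 0, "gripper": 0.8},
    {"translation": [-5.1, 1.7, 3], "twist": 0, "gripper": 0.8}
  ]
}}

```text
clock: 23.9
eef_pos: [508.8, 200.9, 133.5]
tcp_rot: [3.141, -0.002, 1.257]
contact_force: [-0.8, -1.0, 0.2]
opening: 0.799
```

```bash
python3 - <<'E'
from h import *
m=camera_model("wrist");st=sense();im=grab_frame("wrist");cv2.imwrite("pics/w25.png",im)
print(st["eef_pos"],st["tcp_rot"])
wblob(im,(100,120,60),(125,255,255),(190,140,320,270),m,40,"pot")
go(511,202,80,1.257)
E
```

```text
[508.76339002 200.9491301  133.47652482] [ 3.14098199e+00 -1.78481181e-03  1.25694917e+00]
pot px [254.3 196.7] ell [510.9 201.6] [36.7 37.2] rect [511.1 201.3] [36.4 36.9] 72.0
cm [0.1  0.15 5.46] twist 0.001 | pos [509.2 201.4 134.6] yaw 1.258 clk 23.95 op 0.804 q [ 3.730e-01  3.480e-01  1.887e+00  1.000e-03  9.040e-01 -8.850e-01]
```

View pics/w25.png

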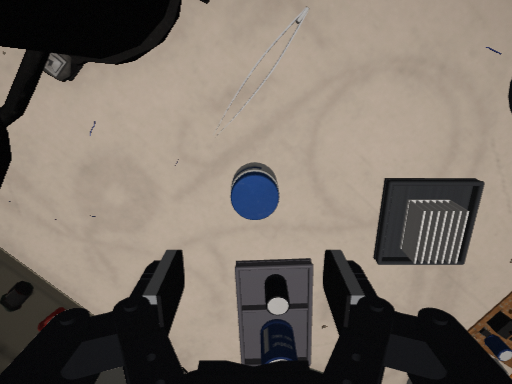

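Request:
{"method": "arm_command", "body": {
  "plan": [
    {"translation": [0.1, 0.15, 3], "twist": 0, "gripper": 0.8},
    {"translation": [0.1, 0.15, 5.5], "twist": 0, "gripper": 0.8},
    {"translation": [0.1, 0.15, 7], "twist": 0, "gripper": 0.8},
    {"translation": [0.1, 0.15, 7], "twist": 0, "gripper": 0.8},
    {"translation": [0.1, 0.15, 7], "twist": 0, "gripper": 0.8}
  ]
}}

```text
clock: 24.37
eef_pos: [510.9, 202.5, 64.6]
tcp_rot: [3.141, -0.002, 1.258]
contact_force: [0.2, 0.6, 0.5]
opening: 0.797
```

```bash
python3 - <<'E'
from h import *
m=camera_model("wrist");st=sense();im=grab_frame("wrist");cv2.imwrite("pics/w26.png",im)
print(st["eef_pos"],st["tcp_rot"])
wblob(im,(100,100,60),(125,255,255),(190,160,320,300),m,40,"pot")
go(511,201.6,13,1.257)
E
```

```text
[510.94637077 202.46240123  64.63354907] [ 3.14128061e+00 -1.54049789e-03  1.25817842e+00]
pot px [251.4 234. ] ell [510.8 201.8] [37.  37.5] rect [510.8 201.6] [37.3 37.4] 72.1
cm [-0.14 -0.04  5.25] twist 0.001 | pos [511.6 202.7  65.5] yaw 1.258 clk 24.42 op 0.803 q [ 3.740e-01  4.530e-01  1.922e+00  1.000e-03  7.630e-01 -8.850e-01]
```

Request:
{"method": "arm_command", "body": {
  "plan": [
    {"translation": [-0.1, 0, 2.5], "twist": 0, "gripper": 0.8},
    {"translation": [-0.1, 0, 4.2], "twist": 0, "gripper": 0.8},
    {"translation": [-0.1, 0, 5.2], "twist": 0, "gripper": 0.8},
    {"translation": [-0.1, 0, 5.2], "twist": 0, "gripper": 0.75},
    {"translation": [-0.1, 0, 5.2], "twist": 0, "gripper": 0.7}
  ]
}}

```text
clock: 24.83
eef_pos: [511.9, 202.1, 14.2]
tcp_rot: [3.139, -0.003, 1.258]
contact_force: [0.2, 0.1, -0.2]
opening: 0.704
```

Request:
{"method": "arm_command", "body": {
  "plan": [
    {"translation": [0, 0, 0.1], "twist": 0, "gripper": 0.6},
    {"translation": [0, 0, 0.1], "twist": 0, "gripper": 0.5},
    {"translation": [0, 0, 0.1], "twist": 0, "gripper": 0.38},
    {"translation": [0, 0, 0.1], "twist": 0, "gripper": 0.38},
    {"translation": [0, 0, 0.1], "twist": 0, "gripper": 0.38}
  ],
  "squeeze": 30
}}

```text
clock: 25.25
eef_pos: [512.8, 202.4, 14.6]
tcp_rot: [3.138, -0.004, 1.258]
contact_force: [-0.7, 0.6, 7.1]
opening: 0.453
```

Request:
{"method": "arm_command", "body": {
  "plan": [
    {"translation": [0, 0, -1], "twist": 0, "gripper": 0.38},
    {"translation": [0, 0, -5], "twist": 0, "gripper": 0.38},
    {"translation": [0, 0, -9], "twist": 0, "gripper": 0.38},
    {"translation": [0, 0, -12], "twist": 0, "gripper": 0.38},
    {"translation": [0, 0, -12], "twist": 0, "gripper": 0.38}
  ]
}}

```text
clock: 25.67
eef_pos: [515.9, 203.5, 141.8]
tcp_rot: [3.13, -0.011, 1.258]
contact_force: [1.4, 0.1, 0.9]
opening: 0.451
```

```bash
python3 - <<'E'
from h import *
m=camera_model("wrist");st=sense();im=grab_frame("wrist");cv2.imwrite("pics/w27.png",im)
print(st["eef_pos"],st["tcp_rot"])
wblob(im,(100,100,60),(125,255,255),(190,220,320,330),m,st["eef_pos"][2]+40-14,"pot")
go(507.5,464,140,1.257)
E
```

```text
[515.90156655 203.52081085 141.80279445] [ 3.12984731 -0.01092804  1.25822888]
pot px [253.1 281.7] ell [513.4 204.5] [37.1 37.8] rect [513.5 204.4] [37.1 37.6] 71.8
cm [24.61 -8.71  0.05] twist 0.001 | pos [514.7 203.  139.1] yaw 1.258 clk 25.72 op 0.458 q [ 3.72e-01  3.44e-01  1.88e+00  1.00e-03  9.04e-01 -8.87e-01]
```

View pics/w27.png

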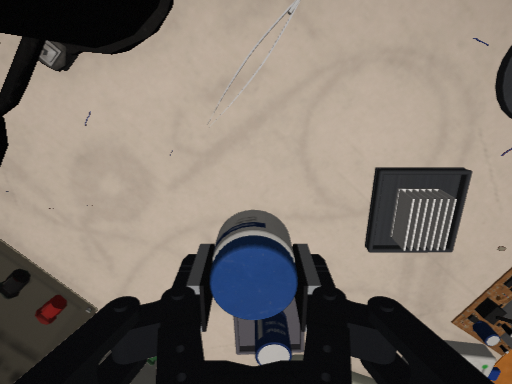

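Request:
{"method": "arm_command", "body": {
  "plan": [
    {"translation": [24.6, -8.7, 0], "twist": 0, "gripper": 0.38},
    {"translation": [24.6, -8.7, 0], "twist": 0, "gripper": 0.38},
    {"translation": [24.6, -8.7, 0], "twist": 0, "gripper": 0.38},
    {"translation": [24.6, -8.7, 0], "twist": 0, "gripper": 0.38},
    {"translation": [24.6, -8.7, 0], "twist": 0, "gripper": 0.38}
  ]
}}

```text
clock: 26.13
eef_pos: [507.6, 411.8, 138.8]
tcp_rot: [3.133, -0.008, 1.258]
contact_force: [1.5, 0.7, -0.6]
opening: 0.453
```

```bash
python3 - <<'E'
from h import *
go(507.5,464,135,1.257);print(sense()["tcp_rot"])
E
```

```text
cm [ 4.96 -1.62  0.4 ] twist 0.001 | pos [507.6 411.8 138.8] yaw 1.258 clk 26.13 op 0.453 q [ 0.681  0.484  1.655 -0.004  0.991 -0.575]
[ 3.13254552 -0.00813816  1.25798762]
```

Request:
{"method": "arm_command", "body": {
  "plan": [
    {"translation": [5.0, -1.6, 0], "twist": 0, "gripper": 0.38},
    {"translation": [5.0, -1.6, 0.5], "twist": 0, "gripper": 0.38},
    {"translation": [5.0, -1.6, 1], "twist": 0, "gripper": 0.38},
    {"translation": [5.0, -1.6, 2], "twist": 0, "gripper": 0.38},
    {"translation": [5.0, -1.6, 3], "twist": 0, "gripper": 0.38}
  ]
}}

```text
clock: 26.55
eef_pos: [507.6, 462.8, 107.6]
tcp_rot: [3.133, -0.006, 1.258]
contact_force: [-0.1, -0.9, -1.0]
opening: 0.454
```

Request:
{"method": "arm_command", "body": {
  "plan": [
    {"translation": [0, 0, 0], "twist": 0, "gripper": 0.38},
    {"translation": [0, 0, 0], "twist": 0, "gripper": 0.38},
    {"translation": [0, 0, 0], "twist": 0, "gripper": 0.38},
    {"translation": [0, 0, 0], "twist": 0, "gripper": 0.38},
    {"translation": [0, 0, 0], "twist": 0, "gripper": 0.38}
  ]
}}

```text
clock: 26.97
eef_pos: [508.2, 462.6, 108.3]
tcp_rot: [3.133, -0.007, 1.257]
contact_force: [0.9, -0.9, -0.4]
opening: 0.448
```

```bash
python3 - <<'E'
from h import *
m=camera_model("wrist");st=sense();im=grab_frame("wrist");cv2.imwrite("pics/w28.png",im)
z=st["eef_pos"][2]
print(st["eef_pos"],st["tcp_rot"])
wblob(im,(100,100,60),(125,255,255),(190,220,320,330),m,z+40-14.5,"pot")
go(507.5,464,135,1.257)
E
```

```text
[508.15793111 462.63303997 108.30512315] [ 3.13264212 -0.00729445  1.25713495]
pot px [253.2 281.5] ell [506.  463.5] [37.2 37.8] rect [506.  463.4] [37.1 38.2] 74.6
cm [ 0.12 -0.07 -2.67] twist 0.0 | pos [508.1 462.7 108.3] yaw 1.257 clk 27.02 op 0.454 q [ 0.739  0.566  1.592 -0.005  0.973 -0.516]
```

View pics/w28.png

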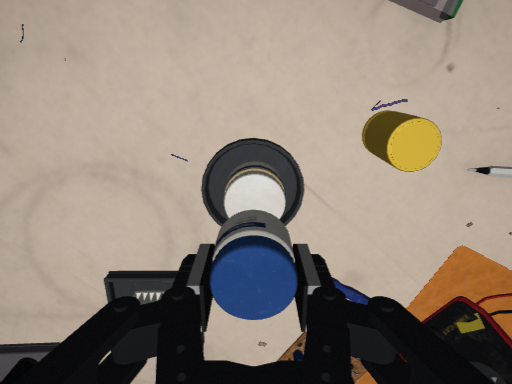

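```bash
python3 - <<'E'
from h import *
m=camera_model("wrist");im=cv2.imread("pics/w28.png")
k=cv2.inRange(cv2.cvtColor(im,cv2.COLOR_BGR2HSV),(0,0,170),(180,35,255)); 
k[:,:200]=0;k[:,310:]=0;k[:160]=0;k[215:]=0
pts=[]
for r in range(172,212,2):
    c=np.flatnonzero(k[r]); 
    if len(c)>8: pts+= [(c[0]-.5,r),(c[-1]+.5,r)]; print(r,c[0],c[-1],end="; ")
w=np.array([ray(m,u,v,39)[:2] for u,v in pts])
A=np.c_[2*w,np.ones(len(w))]; s=np.linalg.lstsq(A,(w**2).sum(1),rcond=None)[0]; print("\njar",s[:2].round(1),np.sqrt(s[2]+s[0]**2+s[1]**2))
E
```

```text
176 244 265; 178 239 269; 180 236 272; 182 234 275; 184 232 277; 186 230 279; 188 229 280; 190 228 281; 192 227 282; 194 226 283; 196 225 283; 198 225 284; 200 225 284; 202 225 284; 204 225 284; 206 225 284; 208 225 283; 210 226 283; 
jar [506.7 464.9] 21.43500203279958
```

Request:
{"method": "arm_command", "body": {
  "plan": [
    {"translation": [0.13, 0, 1.5], "twist": 0, "gripper": 0.38},
    {"translation": [0.13, 0, 3], "twist": 0, "gripper": 0.38},
    {"translation": [0.13, 0, 4], "twist": 0, "gripper": 0.38},
    {"translation": [0.13, 0, 4.5], "twist": 0, "gripper": 0.38},
    {"translation": [0.13, 0, 4.5], "twist": 0, "gripper": 0.38}
  ]
}}

```text
clock: 27.43
eef_pos: [508.1, 463.4, 61.2]
tcp_rot: [3.134, -0.005, 1.257]
contact_force: [-0.5, -0.4, -1.0]
opening: 0.454
```

Request:
{"method": "arm_command", "body": {
  "plan": [
    {"translation": [0, 0, 0], "twist": 0, "gripper": 0.38},
    {"translation": [0, 0, 0], "twist": 0, "gripper": 0.38},
    {"translation": [0, 0, 0], "twist": 0, "gripper": 0.38},
    {"translation": [0, 0, 0], "twist": 0, "gripper": 0.38},
    {"translation": [0, 0, 0], "twist": 0, "gripper": 0.38}
  ]
}}

```text
clock: 27.85
eef_pos: [508.3, 463.7, 61.8]
tcp_rot: [3.134, -0.005, 1.257]
contact_force: [0.4, -0.3, 0.3]
opening: 0.455
```

```bash
python3 - <<'E'
from h import *
m=camera_model("wrist");st=sense();im=grab_frame("wrist");cv2.imwrite("pics/w29.png",im)
z=st["eef_pos"][2]
print(st["eef_pos"],st["tcp_rot"],st["contact_force"])
wblob(im,(100,100,60),(125,255,255),(190,220,320,330),m,z+40-14.5,"pot")
E
```

```text
[508.34078703 463.67506459  61.79570394] [ 3.13365186 -0.00547838  1.25745619] [ 0.4069167  -0.32887849  0.25410285]
pot px [253.5 281.2] ell [506.3 464.6] [37.2 37.8] rect [506.2 464.4] [37.2 38.1] 74.6
```

View pics/w29.png

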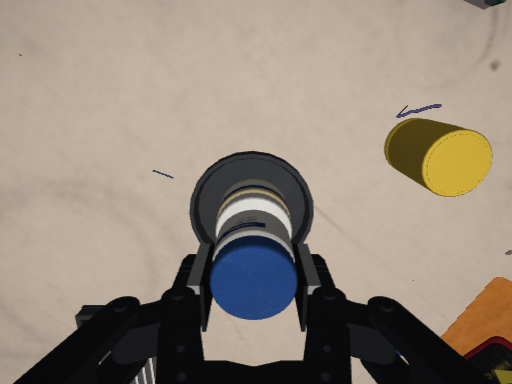

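Pot (506.3,464.6) is over the jar (506.7,464.9). Lowering.

Request:
{"method": "arm_command", "body": {
  "plan": [
    {"translation": [0.03, 0.03, 0.2], "twist": 0, "gripper": 0.38},
    {"translation": [0.03, 0.03, 0.4], "twist": 0, "gripper": 0.38},
    {"translation": [0.03, 0.03, 0.6], "twist": 0, "gripper": 0.38},
    {"translation": [0.03, 0.03, 0.7], "twist": 0, "gripper": 0.38},
    {"translation": [0.03, 0.03, 0.7], "twist": 0, "gripper": 0.38}
  ]
}}

```text
clock: 28.32
eef_pos: [508.5, 463.6, 54.2]
tcp_rot: [3.134, -0.005, 1.257]
contact_force: [0.4, -0.6, -0.9]
opening: 0.45
```

Request:
{"method": "arm_command", "body": {
  "plan": [
    {"translation": [0, 0, 0.05], "twist": 0, "gripper": 0.38},
    {"translation": [0, 0, 0.1], "twist": 0, "gripper": 0.38},
    {"translation": [0, 0, 0.15], "twist": 0, "gripper": 0.38},
    {"translation": [0, 0, 0.15], "twist": 0, "gripper": 0.38},
    {"translation": [0, 0, 0.15], "twist": 0, "gripper": 0.38}
  ]
}}

```text
clock: 28.73
eef_pos: [508.7, 463.7, 53.7]
tcp_rot: [3.134, -0.005, 1.257]
contact_force: [-1.4, -1.9, 6.6]
opening: 0.454
```

Contact at the expected height (6.6 N). Release gently.

Request:
{"method": "arm_command", "body": {
  "plan": [
    {"translation": [0, 0, 0], "twist": 0, "gripper": 0.47},
    {"translation": [0, 0, 0], "twist": 0, "gripper": 0.5},
    {"translation": [0, 0, 0], "twist": 0, "gripper": 0.54},
    {"translation": [0, 0, 0], "twist": 0, "gripper": 0.58},
    {"translation": [0, 0, 0], "twist": 0, "gripper": 0.6}
  ]
}}

```text
clock: 29.15
eef_pos: [508.6, 463.7, 53.5]
tcp_rot: [3.134, -0.005, 1.257]
contact_force: [-0.4, -0.0, 0.5]
opening: 0.599
```

Request:
{"method": "arm_command", "body": {
  "plan": [
    {"translation": [0, 0, 0], "twist": 0, "gripper": 0.66},
    {"translation": [0, 0, -1], "twist": 0, "gripper": 0.7},
    {"translation": [0, 0, -3], "twist": 0, "gripper": 0.7},
    {"translation": [0, 0, -6], "twist": 0, "gripper": 0.7},
    {"translation": [0, 0, -9], "twist": 0, "gripper": 0.8}
  ]
}}

```text
clock: 29.57
eef_pos: [507.3, 463.0, 144.3]
tcp_rot: [3.135, -0.003, 1.257]
contact_force: [0.0, 0.7, -0.1]
opening: 0.797
```

Request:
{"method": "arm_command", "body": {
  "plan": [
    {"translation": [0, 0, -4], "twist": 0, "gripper": 0.8},
    {"translation": [0, 0, -6], "twist": 0, "gripper": 0.8},
    {"translation": [0, 0, -6], "twist": 0, "gripper": 0.8},
    {"translation": [0, 0, -6], "twist": 0, "gripper": 0.8},
    {"translation": [0, 0, -6], "twist": 0, "gripper": 0.8}
  ]
}}

```text
clock: 29.98
eef_pos: [506.5, 462.6, 204.0]
tcp_rot: [3.135, -0.003, 1.257]
contact_force: [0.2, 0.1, -0.7]
opening: 0.803
```

```bash
python3 - <<'E'
from h import *
m=camera_model("wrist");st=sense();im=grab_frame("wrist");cv2.imwrite("pics/w30.png",im)
print(st["eef_pos"],st["tcp_rot"],st["contact_force"])
wblob(im,(100,100,60),(125,255,255),(200,120,300,260),m,79,"pot")
go(420,250,250,1.257)
E
```

```text
[506.46848382 462.55540415 204.02699912] [ 3.13516499e+00 -2.73568621e-03  1.25734764e+00] [ 0.23344603  0.0880153  -0.66817012]
pot px [254.5 181.9] ell [507.5 464.4] [37.1 37.4] rect [507.5 464.5] [37.1 36.9] 72.0
cm [-22.85  -1.63  -4.73] twist 0.0 | pos [506.2 462.3 203.2] yaw 1.257 clk 30.03 op 0.801 q [ 0.74   0.469  1.522 -0.005  1.147 -0.515]
```

View pics/w30.png

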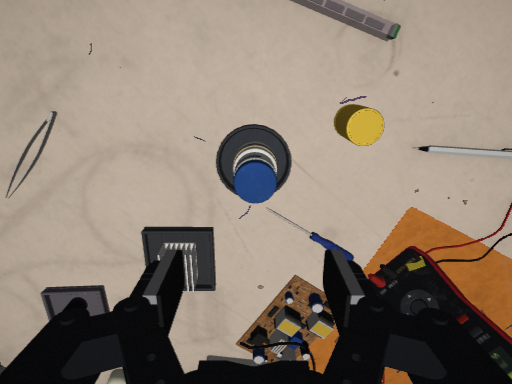

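The stack stands at (255,182), with the pot within 1 mm of the jar centre. Last check from the fixed cameras.

```bash
python3 - <<'E'
from h import *
S=grab_frame("scene");T=grab_frame("top")
a=cv2.resize(S[180:300,90:350],None,fx=3,fy=3,interpolation=cv2.INTER_CUBIC); b=cv2.resize(T[90:250,180:380],None,fx=1.35,fy=1.35)
cv2.imwrite("pics/s2.png",a); cv2.imwrite("pics/t2.png",cv2.resize(T[90:250,160:380],None,fx=3,fy=3,interpolation=cv2.INTER_CUBIC))
E
```

```text
(no output)
```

View pics/s2.png

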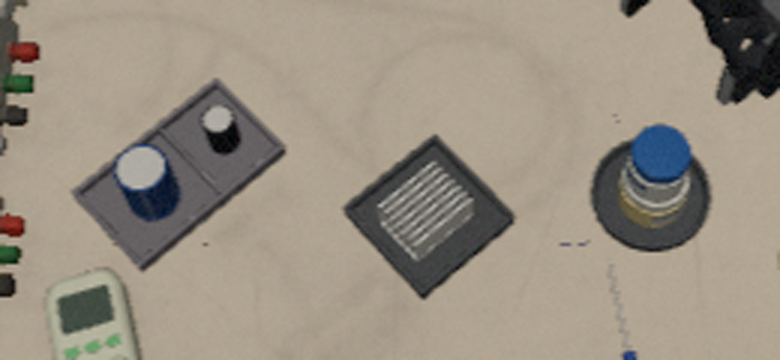

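View pics/t2.png

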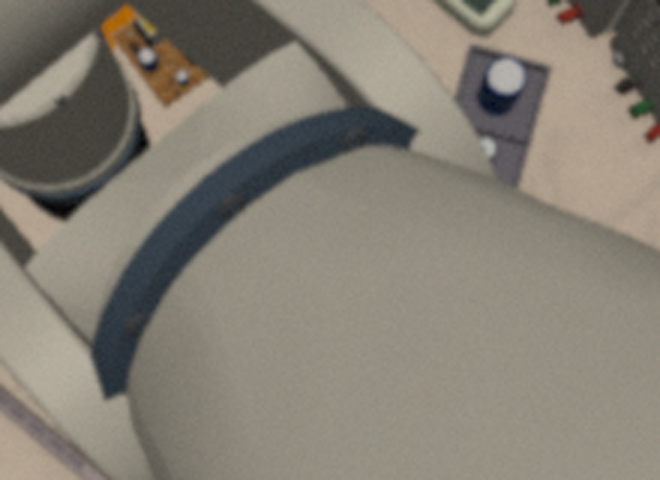

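The scene crop shows both capacitors upright in their bays at (150,180) and (220,130). The heat sink is flat in the square tray at (425,210), and the pot is stacked on the jar in the dish at (655,175). The arm hides most of the top view. Handing in.

```bash
python3 -c "
from rig import job,sense
print(sense()['contact_force'],sense()['clock']); print(job.sign_off())"
```

```text
[-0.28917568  0.32568366 -0.08000178] 30.1333
the job is handed in; nothing more can be done
None
```

The job is done and handed in at about 30 s of the 128 s allowed. I went in the order asked: large capacitor, small capacitor, heat sink, flux jar in the dish, then the grease pot on its lid. The arm was clear of everything at hand-in.

- **Capacitors and heat sink:** the final scene view shows both capacitors upright, each in its own bay. The heat sink lies flat in the square tray with its fins up.
- **Jar and pot:** the jar sits about 1 mm off the dish centre. The pot stands upright within about 1 mm of the jar's centre.
- **Forces while placing:** the wrist reading peaked at about 25 N, when the heat sink touched down. The limits are 40 N on a pressed object and 120 N at the wrist.
- **Disagreements and gaps:**
  - Estimates of the square tray's position differed by up to about 9 mm between views; I corrected by looking again close up.
  - The tool tilted by up to 0.026 rad partway through, and was back to about 0.008 rad by the end.
  - The arm hid most of the last top view, so the final check rests on the scene and wrist cameras.

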